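Wedge a rocking casting firm on the surface plate

ROBOT

A 7-joint arm with a two-finger parallel gripper is mounted at the origin on the work surface. World frame = base frame: x ahead of the robot, y to its left, z up, the work surface at z = 0. Lengths are in mm, angles in degrees, forces in N, time in s.
With the tool pointing down it reaches from about 425 to 875 mm from the base axis. Payload 9.9 kg.
Tool frame: the origin (TCP) lies on the centre line of the jaws, within the pads' length; the fingertips stand 17 mm ahead of it and the grasp point (between the pads) lies 2 mm behind it (env.tip_extent is the distance from the TCP to the fingertips, in mm); z points along the fingers, y is the direction in which the jaws open and shut (so a half turn about z gives the same grasp; the last joint's range is limited). The gripper opens to 85 mm and grips with 20 to 120 N. Pads are 22 mm wide; open, the fingers measure 114 mm over their backs; the gripper's body (76 mm by 85 mm) begins 54 mm behind the grasp point. The pads swing forward as they close: fully open they stand 13 mm farther back than shut.
Start: joints at [64.068, 32.985, 1.427, 82.34, -0.859, 64.687, -3.237], TCP at [243.34, -629.615, 248.289] pointing down, gripper open.
Joint ranges: [-157.87, 157.87], [-19.46, 123.44], [-87.15, 90], [11.01, 140.99], [-62.26, 242.26], [9.8, 113.94], [-161.44, 161.44]. Speed limits (degrees/s): [127.2, 127.2, 172.46, 172.46, 180, 180, 180].

INTERFACE

Orientations are given as a 3x3 rotation matrix whose columns are the frame's x, y, z axes.
In Python, from plant import env gives the robot as it stands. The module is installed in compiled form; this text tells all that it offers.
- The arm moves only by the shell command python3 -m creep 'ROWS'. ROWS is JSON, a list of rows, each an object with "offset": the shift along the tool's x, y, z in m, a list of three; "turn": the turn about the tool's z in rad; "fingers": the opening, from -1 (shut) to 1 (fully open), so that 0 is half open. In form: [{"offset": [dx, dy, dz], "turn": turn, "fingers": fingers}, ...]. A call has 1 to 5 rows; each row shifts and turns the pose as measured when the row begins, along the tool's axes as they then stand; what a row does not reach is not made up. A row lasts 1/12 s, in which the tool goes at most 41.7 mm and 7.16 degrees, less where a joint would pass 70% of its speed; a pose out of reach is approached as far as the arm can. A call with a gripper value outside its range is refused whole. The fingers move at their own pace and stop on an object; the grip force is fixed at half the most. Time passes only in rows, so rows that do not move let the fingers close. It gives the time, the measured TCP pose, the force and the opening at its end, in the units of the state.
- env.get_state(): the state, without advancing time (a new reading comes with each control period).
- env.camera(name): name is "scene" or "top"; returns the picture (384x512x3 uint8, blue, green, red); there is no depth.
- env.camera_params(name): a dict with "camera_matrix" (3x3 intrinsics, pixels), "k1" (the pictures are not rectified: a ray, as slopes to the right and down, at radius r is drawn at 1 + k1 r^2 times it, then the intrinsics apply), "R" (3x3) and "t" (3): a world point X has camera coordinates R X + t. Camera axes: x right, y down, z forward; pixel columns grow to the right and rows downward; lengths in mm; the calibration is good to about 2 mm. A picture is of the moment at which its call begins. camera_params takes no time and is no camera call.
- env.job_done(): hands the job in, once; it reports no verdict.
Trained networks look in the newest picture that a camera, given by its name, has taken for a name from the list of things; names that differ only in an ending like _2 or _b are one class to them, and where a whole thing is asked for, a point or a joint stands for the part that bears it (a point fixed in the world has none). Each returns a list of dicts, best first, with "conf" (0 to 1); they miss things now and then, are a little off and sometimes report something else, mostly with a low value. They report only what shows in the picture. A call takes as long as a camera call. They do not tell look-alikes from the thing itself.
- env.boxes_of(camera, thing): "pixel" ([column, row] in pixels, amid what is visible of it).
The state is a dict: "clock": time; "joint_positions": joint angles; "joint_velocities": joint speeds; "tau": joint torques, N m; "tool_pos": TCP position; "ee_rot": TCP orientation; "contact_force": force on the tool from outside, world axes, zero at the start; "torque": the same for the moment, N m; "opening": finger opening in mm.
Only numpy, scipy, OpenCV 4.12 (cv2) and the standard library are available. Lean on these libraries where they do the work, as an engineer would, in place of code of your own. Each camera call takes 0.05 s, during which the arm holds its last target.

TASK

The gearbox casting on the surface plate rocks because one of its feet is short. Press down on its top over the short foot to feel it rock, push the steel wedge, thin end first, under that foot until the rock is just taken up and no further, then press firmly on the same corner again to prove that it sits firm and level. Do it all by pressing and pushing with the fingers, picking nothing up, do not drive the casting out of its place or disturb the other tools, and leave the wedge in place.

Things in the scene. Friction and masses are not known exactly. Their poses are not given: they have to be found in the camera images.
- plate: Cast-iron surface plate, 460 x 620 x 60 mm, fixed on the bench, its flat dark top 60 mm above the bench (z = 0.060). Origin: centre of its underside; z up.
- housing: Grey cast-iron gearbox housing on the plate, about 2.8 kg, 170 (x) x 128 (y) x 70 mm high, open on top, bright flange round the mouth, big round bearing boss on its +y side. Four feet 30 x 30 mm at x = +-66, y = +-48 mm, three with a round pad (15 mm dia.) below; the box's floor is 20 mm above the plate. The foot at +x, -y is short, without pad; at rest it sits level on those three. Origin: at plate level under the middle; z up.
- short_foot (a point): Point of the housing at plate level, straight below the middle of the short foot. That foot is flat below and ends 4.5 to 7.5 mm above the plate (unknown, different each time). It reaches 15 mm to each side along the housing's x and y; its open outer side faces the housing's -y.
- press_pad (a point): The spot to press: top of the flange's corner pad (34 x 30 mm, 70 mm above the plate), straight above the short foot. 3 to 4.5 N down here rocks the housing about its diagonal until the short foot touches the plate (the pad sinks 4.5 to 7.5 mm); let go, it falls back level.
- wedge: Loose plain steel taper wedge, 90 x 32 mm, 2 mm thick at the thin end, 14 mm at the upright square thick end (1 mm rise in 7.5), about 160 g, flat on the plate on the housing's -y side, thin end roughly towards the short foot. Origin: middle of its underside; +x points to the thin end (at +45 mm). It slides at about 1 N; tight under the foot, the push passes 5 N within 4 mm; it does not slip back.
- jack: Bystander: small screw jack, 42 mm dia. foot, 46 mm high, on the plate. Origin: centre of its underside.
- v_block: Bystander: dark steel V-block, 50 x 40 x 38 mm, on the plate. Origin: centre of its underside.
- square: Bystander: engineer's square lying flat on the plate, 120 x 75 mm, 14 mm thick. Origin: at the underside, near the middle.
- bush: Bystander: brass bush, 34 mm dia., 24 mm high, on the plate. Origin: centre of its underside.
- t_key: Bystander: hex key with a red T-handle, 100 mm wide, 135 mm long, 22 mm high, on the bench. Origin: under the handle's middle.
- caliper: Bystander: digital caliper, 230 mm long, 14 mm thick, on the bench. Origin: under the middle of its beam.
Not all that is in view belongs to the job. Of the things like the wedge, leave any that is red; of the rest the smaller one is meant. Several things have the shape of the housing; the one meant has the colours described above.

How it is judged (in metres and radians):
On the way, in this order (a step that is already met when the one before it is completed fails the run):
1. the housing is pressed over its short foot with the fingers and rocks (leans more than 1.4 degrees) (contact force between the fingers and housing above 1 N and angle between housing's own z axis and vertical above 0.025 rad and horizontal distance between the grasp point and press_pad below 0.06 m), for 0.1 s.
2. the wedge is pushed under the short foot and carries load, the housing level, the fingers off the housing (x of short_foot in the frame of wedge between -0.03 and 0.056 m and y of short_foot in the frame of wedge between -0.015 and 0.015 m and contact force between wedge and housing above 1 N and angle between housing's own z axis and vertical below 0.01 rad and contact force between the fingers and housing below 0.3 N), for 0.2 s.
3. the same corner is pressed again with more than 4 N and does not give (x of short_foot in the frame of wedge between -0.03 and 0.056 m and y of short_foot in the frame of wedge between -0.015 and 0.015 m and contact force between wedge and housing above 1 N and angle between housing's own z axis and vertical below 0.01 rad and contact force between the fingers and housing above 4 N and horizontal distance between the grasp point and press_pad below 0.06 m), for 0.2 s.
At the end, for the whole second after the job is handed in: The wedge lies flat under the short foot (foot's middle within 15 mm of its centre line, at most 11 mm past its thin end) and carries over 1 N of the housing; the housing is level within 0.57 degrees and its short foot within 12 mm of where it stood; all at rest (x of short_foot in the frame of wedge between -0.03 and 0.056 m and y of short_foot in the frame of wedge between -0.015 and 0.015 m and contact force between wedge and housing above 1 N and angle between housing's own z axis and vertical below 0.01 rad and linear speed of each of housing, wedge below 0.01 m/s and distance of short_foot from where it was at the start of the episode below 0.012 m and height (world z) of wedge below 0.065 m and angle between wedge's own z axis and vertical below 0.05 rad); the robot touches nothing.
It fails at once if the wedge is picked up or stood on end (height (world z) of wedge above 0.075 m or angle between wedge's own z axis and vertical above 0.25 rad).
It fails at once if the housing is lifted, tipped or shoved along (its short foot moved more than 15 mm) (height (world z) of housing above 0.07 m or angle between housing's own z axis and vertical above 0.15 rad or distance of short_foot from where it was at the start of the episode above 0.015 m).
It fails at once if a bystander (jack, V-block, square, bush, T-key or caliper) is moved more than 20 mm (distance of any of jack, v_block, square, bush, t_key, caliper from where it was at the start of the episode above 0.02 m).
It also fails if it takes over 72 s, if anything falls off the work surface, if the arm or the gripper's body presses on something with over 40 N, if the wrist force passes 120 N, or if a joint passes its speed limit or range.

## Working session

There is one attempt and no reset: what is moved stays moved. The work goes in short steps, Python scripts to look and compute and a shell command to move; the robot and the scene stay as the last step left them, time stands still between calls to the robot, and variables do not carry over. Pictures are saved under pics/ and viewed, and the job is handed in when it is done.

```bash
mkdir -p pics; ls; python3 - <<'E'
from plant import env
import cv2
for c in ["scene","top"]:
    cv2.imwrite(f"pics/{c}0.png",env.camera(c))
    p=env.camera_params(c); print(c,p)
    for n in ["housing","short_foot","press_pad","wedge","jack","v_block","square","bush","t_key","caliper"]:
        print(n,[( [round(float(v)) for v in d["pixel"]],round(float(d["conf"]),2)) for d in env.boxes_of(c,n)])
s=env.get_state(); print(s)
E
```

```text
pics
scene {'camera_matrix': array([[357.4911707 ,   0.        , 246.77441936],
       [  0.        , 357.4911707 , 194.41840057],
       [  0.        ,   0.        ,   1.        ]]), 'k1': -0.06460158855678744, 'R': array([[ 0.1970337 ,  0.98037002,  0.00723503],
       [ 0.61110011, -0.11704087, -0.78285253],
       [-0.76663836,  0.15866966, -0.62216522]]), 't': array([-128.36595371, -212.75662563, 1527.0463902 ])}
housing [([254, 210], 0.88), ([301, 154], 0.79), ([371, 164], 0.57), ([169, 203], 0.47)]
short_foot [([299, 154], 0.68), ([254, 210], 0.61), ([368, 164], 0.58)]
press_pad [([370, 164], 0.9), ([302, 153], 0.87), ([258, 208], 0.65), ([223, 252], 0.55)]
wedge [([198, 227], 0.88), ([154, 188], 0.74), ([98, 208], 0.57)]
jack [([219, 206], 0.61)]
v_block [([213, 254], 0.95)]
square [([209, 254], 0.71), ([168, 201], 0.62)]
bush [([328, 262], 0.65)]
t_key [([376, 235], 0.79)]
caliper [([74, 252], 0.88)]
top {'camera_matrix': array([[346.85403531,   0.        , 262.76923736],
       [  0.        , 346.85403531, 194.93645556],
       [  0.        ,   0.        ,   1.        ]]), 
[... 837 characters left out ...]
8244, -3.23812657]), 'joint_velocities': array([ 0.00209034, -0.02933073,  0.01230255, -0.00737666,  0.03501959,
        0.0977848 , -0.10332255]), 'tau': array([ 1.05150314e-04, -7.65527630e+01,  2.24912457e+00, -2.86300260e+01,
        1.53926003e-02,  3.14486824e-03,  2.60612626e-05]), 'tool_pos': array([ 243.36141455, -629.60827526,  248.28293719]), 'ee_rot': array([[ 9.32758403e-01,  3.60502096e-01,  2.14994292e-05],
       [ 3.60502096e-01, -9.32758403e-01,  3.22877625e-05],
       [ 3.16935793e-05, -2.23660925e-05, -9.99999999e-01]]), 'contact_force': array([ 0.47851387,  0.37598656, -0.47714325]), 'torque': array([ 0.04865457,  0.01506449, -0.01146036]), 'opening': 85.55799466800818}
```

View pics/scene0.png

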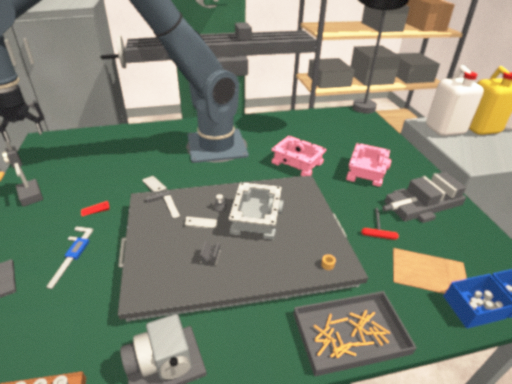

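View pics/top0.png

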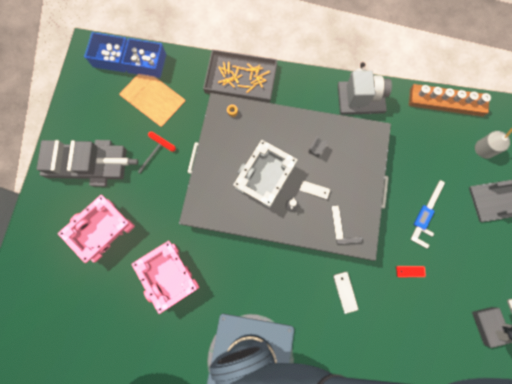

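```bash
python3 - <<'E'
import cv2
a=cv2.imread("pics/top0.png")[100:330,200:380]
cv2.imwrite("pics/topc.png",cv2.resize(a,None,fx=2.6,fy=2.6,interpolation=cv2.INTER_CUBIC))
a=cv2.imread("pics/scene0.png")[150:290,130:310]
cv2.imwrite("pics/scenec.png",cv2.resize(a,None,fx=4,fy=4,interpolation=cv2.INTER_CUBIC))
E
```

```text
(no output)
```

View pics/topc.png

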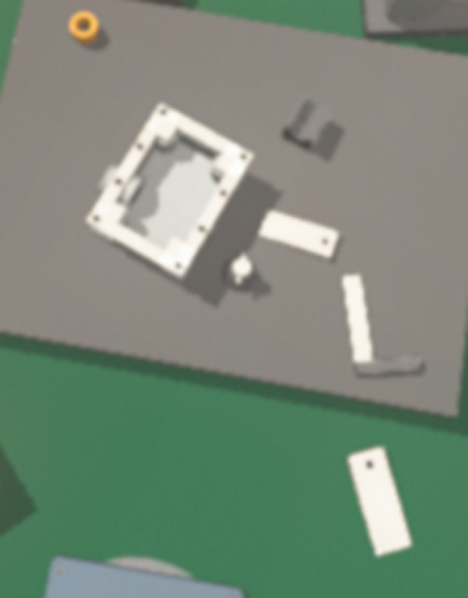

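View pics/scenec.png

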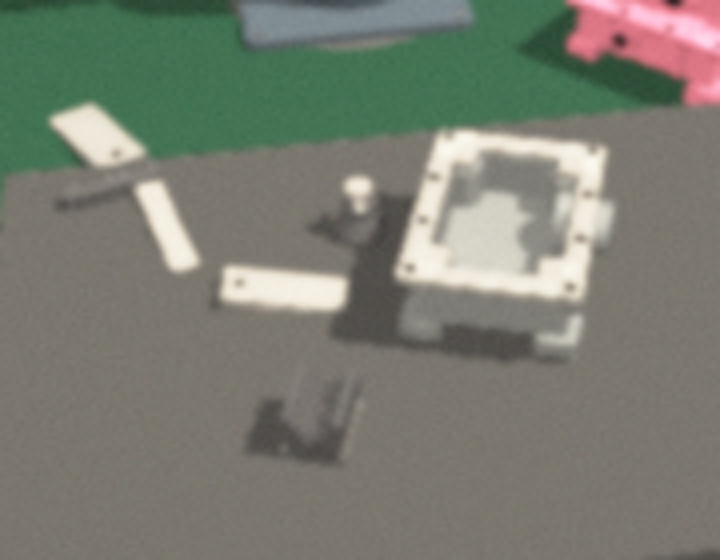

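Candidates in the top view:
- **Wedge-like:** white on the plate (315,190), white and larger on the bench (345,292), red (411,271). I choose the one on the plate.
- **Housing-like:** grey (265,174), pink (96,229), pink (164,277). I choose the grey one.

The boss is on the grey one's left side, so the short foot (+x, −y) is at its upper right corner, about (297,160). The wedge's thick end (with the hole) is away from the housing.

```bash
cat > h.py <<'E'
import numpy as np, cv2
from plant import env
from scipy.optimize import least_squares
def proj(c,X):
    p=env.camera_params(c); q=np.atleast_2d(X)@p["R"].T+p["t"]
    s=q[:,:2]/q[:,2:]; s=s*(1+p["k1"]*(s**2).sum(1,keepdims=True))
    K=p["camera_matrix"]; return s*[K[0,0],K[1,1]]+[K[0,2],K[1,2]]
def place(pose,L):
    x,y,a=pose; c,s=np.cos(a),np.sin(a); L=np.atleast_2d(L)
    return np.c_[x+c*L[:,0]-s*L[:,1], y+s*L[:,0]+c*L[:,1], L[:,2]]
H=np.array([[85,64,130],[85,-64,130],[-85,-64,130],[-85,64,130.]])
W=np.array([[45,16,62],[45,-16,62],[-45,-16,74],[-45,16,74.]])
def edgefit(c_imgs,model,p0,rng=6,iters=8):
    """snap projected polygon edges to strongest gradient; returns pose"""
    p=np.array(p0,float)
    for it in range(iters):
        r=rng if it<4 else 3
        obs=[]
        for c,im in c_imgs.items():
            g=cv2.GaussianBlur(cv2.cvtColor(im,cv2.COLOR_BGR2GRAY).astype(np.float32),(0,0),0.7)
            cen=proj(c,place(p,model.mean(0)))[0]
            for i in range(4):
                a,b=model[i],model[(i+1)%4]
                for t in np.linspace(.12,.88,15):
                    m=a+(b-a)*t
                    P=proj(c,place(p,[m,a,b])); d=P[2]-P[1]; d/=np.hypot(*d); n=np.array([d[1],-d[0]])
                    if n@(P[0]-cen)<0:n=-n
                    u=np.arange(-r,r+.01,.25); S=P[0]+u[:,None]*n
                    v=cv2.remap(g,S[:,0].astype(np.float32)[None],S[:,1].astype(np.float32)[None],cv2.INTER_LINEAR)[0]
                    gr=-np.gradient(v,u)  # bright inside
                    k=gr.argmax()
                    if gr[k]>12: obs.append((c,m,n,S[k]))
        def res(q):
            o=[]
            for c in c_imgs:
                oo=[x for x in obs if x[0]==c]
                if oo:
                    P=proj(c,place(q,np.array([x[1] for x in oo])))
                    o.append(((P-np.array([x[3] for x in oo]))*np.array([x[2] for x in oo])).sum(1))
            return np.concatenate(o)
        s=least_squares(res,p,loss="soft_l1",f_scale=.5,x_scale=[1,1,.02]); p=s.x
    return p,len(obs),np.median(abs(res(p)))
def unproj(c,px,z):
    f=lambda q:(proj(c,[q[0],q[1],z])[0]-px)
    return least_squares(f,[600,0]).x
E
python3 - <<'E'
from h import *
top=cv2.imread("pics/top0.png"); sc=cv2.imread("pics/scene0.png")
f=lambda q:np.array([200+q[0]/2.6,100+q[1]/2.6])
A,B,C,D=[unproj("top",f(q),130) for q in [(162,105),(253,155),(183,275),(88,220)]]
x=(A+B-C-D)/2; h0=[*(A+B+C+D)/4,np.arctan2(x[1],x[0])]
w=[unproj("top",f(q),66) for q in [(272,212),(260,236),(330,258),(340,232)]]
d=(w[0]+w[1]-w[2]-w[3]); w0=[*sum(w)/4,np.arctan2(d[1],d[0])]
print(h0,np.linalg.norm(A-B),np.linalg.norm(B-C),w0,np.linalg.norm(w[0]-w[3]))
for n,M,p in [("h",H,h0),("w",W,w0)]:
    for ims in [{"top":top},{"scene":sc},{"top":top,"scene":sc}]:
        print(n,list(ims),edgefit(ims,M,p))
hp=edgefit({"top":top,"scene":sc},H,h0)[0]; wp=edgefit({"top":top,"scene":sc},W,w0)[0]
print("short",place(hp,[66,-48,60]))
np.savez("p0.npz",h=hp,w=wp)
for c,im in [("top",top),("scene",sc)]:
    k=4; o=cv2.resize(im,None,fx=k,fy=k,interpolation=cv2.INTER_CUBIC)
    for p,M in [(hp,H),(wp,W)]:
        cv2.polylines(o,[np.int32((proj(c,place(p,M))+.5)*k)],True,(0,0,255),1)
    q=np.int32((proj(c,place(hp,[66,-48,60]))[0]+.5)*k); cv2.circle(o,tuple(int(v) for v in q),4,(0,255,0),1)
    cx,cy=q; cv2.imwrite(f"pics/fit_{c}.png",o[max(cy-280,0):cy+280,max(cx-380,0):cx+380])
E
```

```text
[np.float64(550.7943998219401), np.float64(45.613666927231094), np.float64(-0.3662532411652152)] 124.55589237653426 166.93298196239508 [np.float64(537.2773319726521), np.float64(-117.85358731819716), np.float64(1.4308350379877477)] 86.72342547998137
h ['top'] (array([ 5.51663149e+02,  4.89202469e+01, -3.64438914e-01]), 60, np.float64(0.3170779944696369))
h ['scene'] (array([ 5.57802075e+02,  4.54650117e+01, -3.64931236e-01]), 60, np.float64(0.2697770994434516))
h ['top', 'scene'] (array([ 5.53068627e+02,  4.75932413e+01, -3.63043042e-01]), 120, np.float64(0.5300958623719376))Traceback (most recent call last):
  File "<stdin>", line 11, in <module>
  File "h.py", line 26, in edgefit
    P=proj(c,place(p,[m,a,b])); d=P[2]-P[1]; d/=np.hypot(*d); n=np.array([d[1],-d[0]])
  File "h.py", line 5, in proj
    p=env.camera_params(c); q=np.atleast_2d(X)@p["R"].T+p["t"]
ValueError: time passes only in moves, steps and waits
```

```bash
python3 - <<'E'
from plant import env
import pickle
pickle.dump({c:env.camera_params(c) for c in["top","scene"]},open("cam.pkl","wb"))
s=open("h.py").read().replace("p=env.camera_params(c);","p=CP[c];").replace("def proj","import pickle\nCP=pickle.load(open('cam.pkl','rb'))\ndef proj",1)
open("h.py","w").write(s)
E
cat > fit.py <<'E'
from h import *
top=cv2.imread("pics/top0.png"); sc=cv2.imread("pics/scene0.png")
h0=[553,47.6,-.363]; w0=[537,-118,1.43]
for n,M,p in [("h",H,h0),("w",W,w0)]:
    for ims in [{"top":top},{"scene":sc},{"top":top,"scene":sc}]:
        print(n,list(ims),edgefit(ims,M,p))
hp=edgefit({"top":top,"scene":sc},H,h0)[0]; wp=edgefit({"top":top,"scene":sc},W,w0)[0]
print("short",place(hp,[66,-48,60]))
np.savez("p0.npz",h=hp,w=wp)
for c,im in [("top",top),("scene",sc)]:
    k=4; o=cv2.resize(im,None,fx=k,fy=k,interpolation=cv2.INTER_CUBIC)
    for p,M in [(hp,H),(wp,W)]:
        cv2.polylines(o,[np.int32((proj(c,place(p,M))+.5)*k)],True,(0,0,255),1)
    q=np.int32((proj(c,place(hp,[66,-48,60]))[0]+.5)*k); cv2.circle(o,tuple(int(v) for v in q),4,(0,255,0),1)
    cx,cy=q; cv2.imwrite(f"pics/fit_{c}.png",o[max(cy-280,0):cy+280,max(cx-380,0):cx+380])
E
python3 fit.py
```

```text
h ['top'] (array([ 5.51538106e+02,  4.88481111e+01, -3.64446698e-01]), 60, np.float64(0.44432615401068765))
h ['scene'] (array([ 5.57887167e+02,  4.52520207e+01, -3.64201175e-01]), 60, np.float64(0.28226816523640497))
h ['top', 'scene'] (array([ 5.53049659e+02,  4.76765448e+01, -3.64779609e-01]), 120, np.float64(0.5233600887620843))
w ['top'] (array([ 538.96874887, -113.94205052,    1.3610927 ]), 60, np.float64(0.3449962999006492))
w ['scene'] (array([ 544.14890839, -117.32260435,    1.33968608]), 60, np.float64(0.44596661039239804))
w ['top', 'scene'] (array([ 540.87972634, -115.62733632,    1.36187444]), 120, np.float64(0.37417286482161183))
short [[597.58333451 -20.71023604  60.        ]]
```

View pics/fit_top.png

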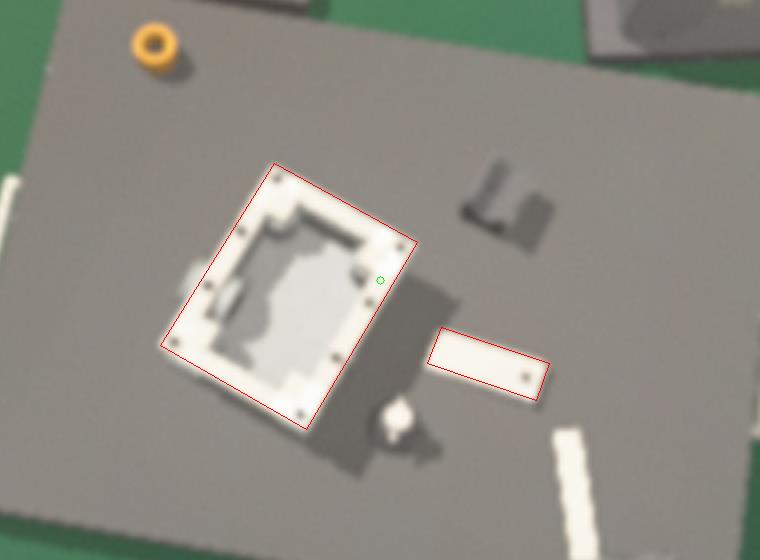

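View pics/fit_scene.png

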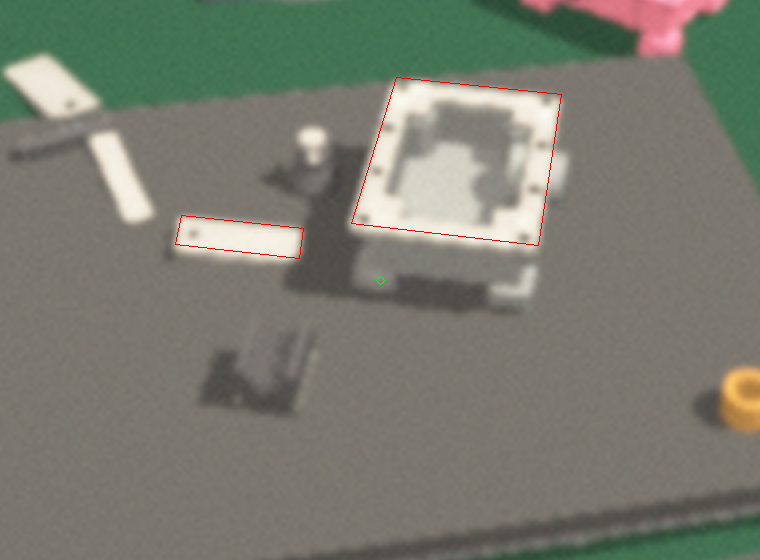

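Both fits hug the right objects: the grey flange and the smaller white wedge. The two cameras disagree by about 6 mm in absolute position, but the relative pose agrees. Next: bystander positions and wedge-to-foot geometry.

```bash
python3 - <<'E'
from h import *
for n,px,z in [("jack head",(291,204),100),("vblock",(317,150),80),("square tip",(335,207),74),("square corner",(340,240),74)]:
    print(n,unproj("top",px,z).round())
for nm,hp,wp in [("top",[551.5,48.8,-.3645],[539,-113.9,1.361]),("scene",[557.9,45.3,-.364],[544.1,-117.3,1.340])]:
    f=place(hp,[66,-48,60])[0][:2]; d=f-np.array(wp[:2]); a=wp[2]
    print(nm,f, "in wedge",d[0]*np.cos(a)+d[1]*np.sin(a),-d[0]*np.sin(a)+d[1]*np.cos(a))
    # in housing frame: wedge coords relative to short foot
    c,s=np.cos(hp[2]),np.sin(hp[2]); print("wedge rel foot in housing axes",-(d[0]*c+d[1]*s),-(-d[0]*s+d[1]*c), "yaw rel housing y deg",np.degrees(a-hp[2])-90)
print(env.tip_extent, env.get_state()["contact_force"],env.get_state()["clock"])
E
```

```text
jack head [472. -45.]
vblock [ 667. -103.]
square tip [ 491. -184.]
square corner [ 391. -212.]
top [596.05279483 -19.57432612] in wedge 104.13928285058125 -36.157487719542154
wedge rel foot in housing axes -19.67912450085477 -108.46698211761066 yaw rel housing y deg 8.863867549823553
scene [602.48697643 -23.05204118] in wedge 105.10511579588272 -35.279333775653186
wedge rel foot in housing axes -21.007789594341872 -108.85949446180484 yaw rel housing y deg 7.6320082902922906
17.0 [ 0.47851387  0.37598656 -0.47714325] 1.1
```

```bash
python3 -m creep '[{"offset":[0.030,-0.024,0],"turn":0,"fingers":-1},{"offset":[0.030,-0.024,0],"turn":0,"fingers":-1},{"offset":[0.030,-0.024,0],"turn":0,"fingers":-1},{"offset":[0.030,-0.024,0],"turn":0,"fingers":-1},{"offset":[0.030,-0.024,0],"turn":0,"fingers":-1}]'
```

```text
clock: 1.52
tool_pos: [335.4, -466.7, 246.2]
ee_rot: [[0.938, 0.345, -0.004], [0.345, -0.938, -0.005], [-0.006, 0.003, -1.0]]
contact_force: [0.9, 0.2, 1.1]
opening: 25.6
```

```bash
python3 -m creep '[{"offset":[0.030,-0.024,0],"turn":0,"fingers":-1},{"offset":[0.030,-0.024,0],"turn":0,"fingers":-1},{"offset":[0.030,-0.024,0],"turn":0,"fingers":-1},{"offset":[0.030,-0.024,0],"turn":0,"fingers":-1},{"offset":[0.030,-0.024,0],"turn":0,"fingers":-1}]'
```

```text
clock: 1.93
tool_pos: [437.9, -294.2, 246.1]
ee_rot: [[0.939, 0.344, -0.002], [0.344, -0.939, -0.007], [-0.004, 0.006, -1.0]]
contact_force: [0.3, -1.2, 0.4]
opening: 0.1
```

```bash
cat > go.py <<'E'
import sys,numpy as np
from plant import env
s=env.get_state(); R=s["ee_rot"]; p=s["tool_pos"]
t=np.array([float(v) for v in sys.argv[1:4]])
print("clock",s["clock"],"pos",p.round(1),"yaw",np.degrees(np.arctan2(R[1,0],R[0,0])).round(2),"F",s["contact_force"].round(2),"tool delta mm",(R.T@(t-p)).round(1),"open",round(s["opening"],1))
if len(sys.argv)>4:
    a=float(sys.argv[4]); d=(a-np.degrees(np.arctan2(R[1,0],R[0,0]))+180)%360-180; print("turn rad",-np.radians(d).round(3))
E
python3 go.py 597.6 -20.7 175
```

```text
clock 1.9333 pos [ 437.9 -294.2  246.1] yaw 20.11 F [ 0.3  -1.22  0.4 ] tool delta mm [ 244.3 -202.3   68.9] open 0.1
```

```bash
python3 -m creep '[{"offset":[0.031,-0.026,0],"turn":0,"fingers":-1},{"offset":[0.031,-0.026,0],"turn":0,"fingers":-1},{"offset":[0.031,-0.026,0],"turn":0,"fingers":-1},{"offset":[0.031,-0.026,0],"turn":0,"fingers":-1},{"offset":[0.031,-0.026,0],"turn":0,"fingers":-1}]'; python3 go.py 597.6 -20.7 175
```

```text
clock: 2.35
tool_pos: [540.9, -112.8, 246.3]
ee_rot: [[0.939, 0.343, 0.001], [0.343, -0.939, -0.008], [-0.002, 0.008, -1.0]]
contact_force: [0.4, -0.1, 0.0]
opening: 0.5
clock 2.35 pos [ 540.9 -112.8  246.3] yaw 20.03 F [ 0.44 -0.11  0.03] tool delta mm [ 84.9 -67.7  70.7] open 0.5
```

```bash
python3 -m creep '[{"offset":[0.030,-0.024,0.01],"turn":0,"fingers":-1},{"offset":[0.030,-0.024,0.02],"turn":0,"fingers":-1},{"offset":[0.020,-0.016,0.02],"turn":0,"fingers":-1},{"offset":[0.0,0,0.015],"turn":0,"fingers":-1},{"offset":[0.0,0,0],"turn":0,"fingers":-1}]'; python3 go.py 597.6 -20.7 160
python3 - <<'E'
from h import *
for c in ["top","scene"]:
    im=env.camera(c); cv2.imwrite(f"pics/{c}1.png",im)
    q=proj(c,[597.6,-20.7,130])[0]; x,y=int(q[0]),int(q[1])
    cv2.imwrite(f"pics/{c}1c.png",cv2.resize(im[max(0,y-70):y+70,max(0,x-90):x+90],None,fx=4,fy=4,interpolation=cv2.INTER_CUBIC))
E
```

```text
clock: 2.77
tool_pos: [600.3, -10.9, 181.8]
ee_rot: [[0.935, 0.355, 0.01], [0.355, -0.935, -0.003], [0.008, 0.006, -1.0]]
contact_force: [-0.9, -0.9, -1.3]
opening: 0.0
clock 2.7667 pos [600.3 -10.9 181.8] yaw 20.81 F [-0.91 -0.89 -1.26] tool delta mm [-6.1  8.1 21.8] open 0.0
```

View pics/scene1c.png

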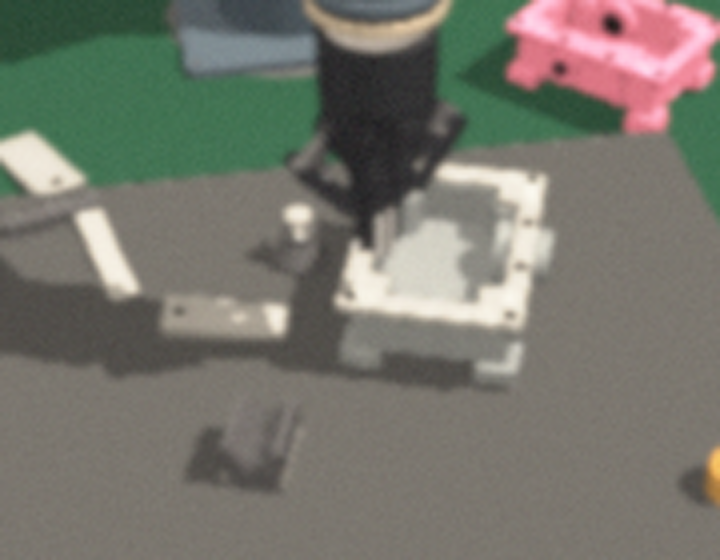

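View pics/top1c.png

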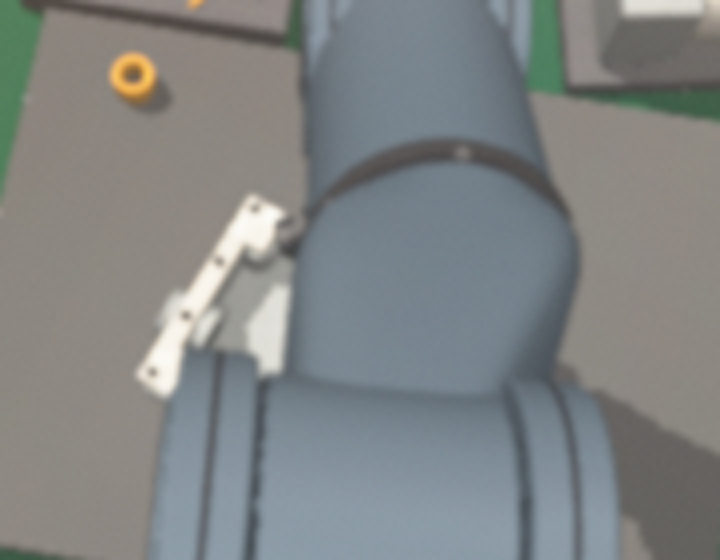

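```bash
python3 - <<'E'
from h import *
q=proj("scene",[597.6,-20.7,130])[0]; o=np.array([int(q[0])-90,int(q[1])-70])
for P in [[600.3,-10.9,165],[597.6,-20.7,130],[602.5,-23,130],[596,-19.6,130]]: print((proj("scene",P)[0]-o+.5)*4)
E
```

```text
[380.01033493 246.58549948]
[365.58568067 284.74612482]
[363.52447594 289.82535922]
[366.75336823 283.03337063]
```

```bash
python3 -m creep '[{"offset":[-0.006,0.008,0.006],"turn":0,"fingers":-1},{"offset":[0,0,0.01],"turn":0,"fingers":-1},{"offset":[0,0,0.008],"turn":0,"fingers":-1},{"offset":[0,0,0],"turn":0,"fingers":-1}]'; python3 go.py 597.6 -20.7 147
```

```text
clock: 3.2
tool_pos: [598.8, -28.0, 162.4]
ee_rot: [[0.938, 0.347, 0.018], [0.347, -0.938, -0.005], [0.015, 0.011, -1.0]]
contact_force: [-1.3, -1.0, -0.2]
opening: 0.1
clock 3.2 pos [598.8 -28.  162.4] yaw 20.33 F [-1.34 -0.98 -0.23] tool delta mm [ 1.2 -7.5 15.3] open 0.1
```

```bash
python3 -m creep '[{"offset":[0,-0.005,0.004],"turn":0,"fingers":-1},{"offset":[0,0,0.004],"turn":0,"fingers":-1},{"offset":[0,0,0],"turn":0,"fingers":-1}]'; python3 go.py 597.6 -20.7 147
```

```text
clock: 3.45
tool_pos: [596.7, -25.0, 154.0]
ee_rot: [[0.939, 0.344, 0.019], [0.344, -0.939, -0.006], [0.016, 0.012, -1.0]]
contact_force: [-0.1, 0.2, -0.4]
opening: 0.0
clock 3.45 pos [596.7 -25.  154. ] yaw 20.14 F [-0.07  0.2  -0.41] tool delta mm [ 2.2 -3.8  7. ] open 0.0
```

```bash
python3 -m creep '[{"offset":[0.001,-0.003,0.002],"turn":0,"fingers":-1},{"offset":[0,0,0.002],"turn":0,"fingers":-1},{"offset":[0,0,0.002],"turn":0,"fingers":-1}]'; for i in 1 2 ; do python3 -m creep '[{"offset":[0,0,0.002],"turn":0,"fingers":-1}]'; done
```

```text
clock: 3.7
tool_pos: [597.0, -21.0, 148.0]
ee_rot: [[0.939, 0.345, 0.02], [0.345, -0.939, -0.006], [0.017, 0.012, -1.0]]
contact_force: [0.7, -0.5, -0.8]
opening: -0.2
clock: 3.78
tool_pos: [597.3, -21.0, 146.0]
ee_rot: [[0.938, 0.345, 0.02], [0.345, -0.939, -0.006], [0.017, 0.013, -1.0]]
contact_force: [0.8, -2.1, 2.5]
opening: 0.0
clock: 3.87
tool_pos: [597.8, -21.6, 144.3]
ee_rot: [[0.938, 0.345, 0.021], [0.345, -0.939, -0.007], [0.018, 0.014, -1.0]]
contact_force: [0.3, -2.7, 5.3]
opening: -0.1
```

```bash
for i in 1 2 ; do python3 -m creep '[{"offset":[0,0,0.0015],"turn":0,"fingers":-1}]'|grep -v ee_rot; done
```

```text
clock: 3.95
tool_pos: [598.1, -22.2, 142.9]
contact_force: [-1.1, -3.9, 5.1]
opening: -0.1
clock: 4.03
tool_pos: [598.5, -23.2, 141.6]
contact_force: [-0.4, -4.3, 5.8]
opening: 0.1
```

```bash
for i in 1 2 ; do python3 -m creep '[{"offset":[0,-0.0005,0.0015],"turn":0,"fingers":-1}]'|grep -v ee_rot; done
python3 - <<'E'
from h import *
im=env.camera("scene"); cv2.imwrite(f"pics/scene2.png",im)
q=proj("scene",[597.6,-20.7,130])[0]; x,y=int(q[0]),int(q[1])
cv2.imwrite(f"pics/scene2c.png",cv2.resize(im[max(0,y-70):y+70,max(0,x-90):x+90],None,fx=4,fy=4,interpolation=cv2.INTER_CUBIC))
E
```

```text
clock: 4.12
tool_pos: [598.6, -23.7, 140.9]
contact_force: [-5.7, -2.5, 23.3]
opening: -0.1
clock: 4.2
tool_pos: [598.7, -23.7, 140.9]
contact_force: [-8.5, -1.9, 25.1]
opening: 0.0
```

View pics/scene2c.png

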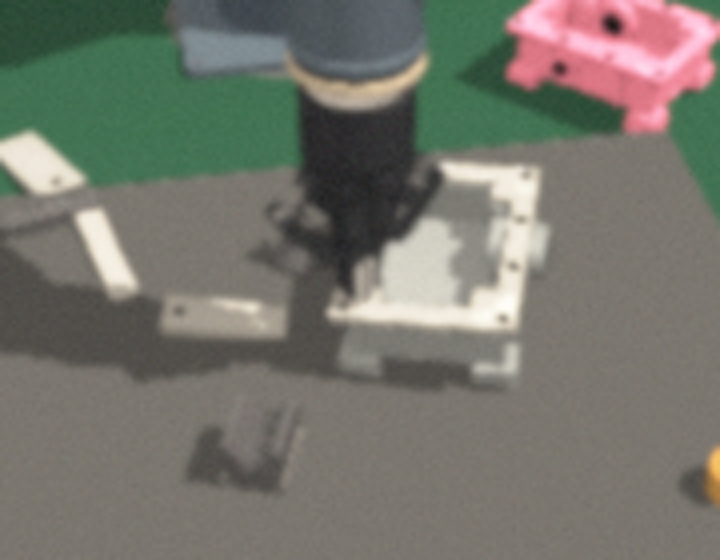

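Rocked. The foot bottomed about 6 mm below first contact, and the force jumped to 23–25 N. Now I'll release and move to the wedge's flank, turned so that both fingertips lie along its side.

```bash
python3 -m creep '[{"offset":[0,0,-0.010],"turn":0,"fingers":-1},{"offset":[0,0,-0.02],"turn":0,"fingers":-1},{"offset":[0,0,-0.02],"turn":0.12,"fingers":-0.3},{"offset":[0,0,-0.005],"turn":0.12,"fingers":-0.3},{"offset":[0,0,0],"turn":0.12,"fingers":-0.3}]'; python3 -m creep '[{"offset":[0,0,0],"turn":0.12,"fingers":-0.3},{"offset":[0,0,0],"turn":0.12,"fingers":-0.3},{"offset":[0,0,0],"turn":0.12,"fingers":-0.3}]'; python3 go.py 500 -111 100 -20.9
```

```text
clock: 4.67
tool_pos: [596.3, -21.8, 198.3]
ee_rot: [[1.0, -0.019, 0.023], [-0.019, -1.0, -0.007], [0.023, 0.006, -1.0]]
contact_force: [0.1, 0.0, 0.6]
opening: 30.1
clock: 4.92
tool_pos: [596.6, -20.5, 199.8]
ee_rot: [[0.923, -0.384, 0.025], [-0.384, -0.923, -0.005], [0.025, -0.005, -1.0]]
contact_force: [0.2, 0.9, 0.6]
opening: 30.2
clock 4.9167 pos [596.6 -20.5 199.8] yaw -22.61 F [0.21 0.87 0.63] tool delta mm [-56.9 121.2  97.7] open 30.2
turn rad -0.03
```

```bash
python3 -m creep '[{"offset":[-0.014,0.030,0],"turn":-0.03,"fingers":-0.3},{"offset":[-0.014,0.030,0.0],"turn":0,"fingers":-0.3},{"offset":[-0.014,0.030,0.015],"turn":0,"fingers":-0.3},{"offset":[-0.012,0.024,0.02],"turn":0,"fingers":-0.3},{"offset":[0,0,0],"turn":0,"fingers":-0.3}]'; python3 go.py 500 -111 100 -20.9
```

```text
clock: 5.33
tool_pos: [503.8, -103.9, 161.7]
ee_rot: [[0.933, -0.359, 0.028], [-0.359, -0.933, -0.001], [0.027, -0.009, -1.0]]
contact_force: [-0.8, 0.1, -0.3]
opening: 29.7
clock 5.3333 pos [ 503.8 -103.9  161.7] yaw -21.03 F [-0.84  0.12 -0.35] tool delta mm [-2.6  8.6 61.6] open 29.7
turn rad -0.002
```

```bash
python3 -m creep '[{"offset":[-0.001,0.006,0.025],"turn":0,"fingers":-0.3},{"offset":[0,0,0.025],"turn":0,"fingers":-0.3},{"offset":[0,0,0.015],"turn":0,"fingers":-0.3},{"offset":[0,0,0],"turn":0,"fingers":-0.3}]'; python3 go.py 500 -111 79 -20.9
```

```text
clock: 5.67
tool_pos: [502.6, -109.6, 95.7]
ee_rot: [[0.932, -0.362, 0.031], [-0.362, -0.932, 0.0], [0.029, -0.011, -1.0]]
contact_force: [-0.9, 0.7, -0.6]
opening: 29.8
clock 5.6667 pos [ 502.6 -109.6   95.7] yaw -21.21 F [-0.86  0.67 -0.64] tool delta mm [-2.4  2.4 16.7] open 29.8
turn rad -0.005
```

```bash
cat > shot.py <<'E'
import sys
from h import *
n=sys.argv[1]; P=[float(v) for v in sys.argv[2:5]]; k=4
for c in sys.argv[5:]:
    im=env.camera(c); cv2.imwrite(f"pics/{c}_{n}.png",im)
    q=proj(c,P)[0]; x,y=int(q[0]),int(q[1])
    cv2.imwrite(f"pics/{c}_{n}c.png",cv2.resize(im[max(0,y-70):y+70,max(0,x-90):x+90],None,fx=k,fy=k,interpolation=cv2.INTER_CUBIC))
E
python3 shot.py 3 545 -100 65 scene top
```

```text
(no output)
```

View pics/scene_3c.png

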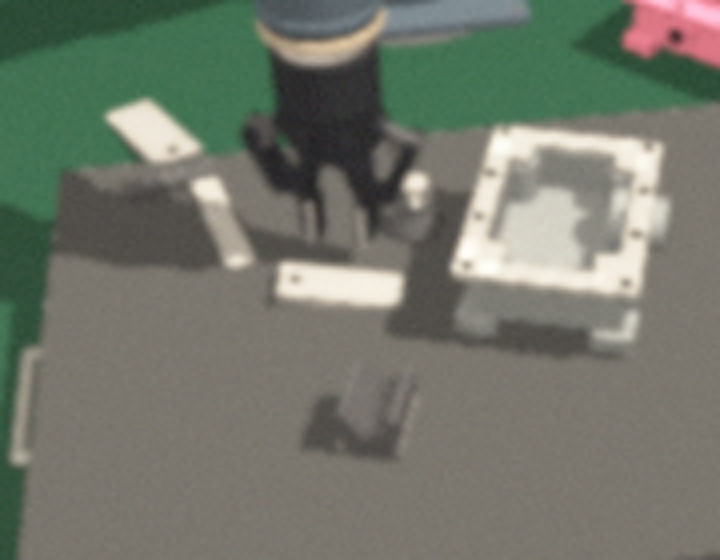

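The fingers (crop 312,238 and 362,245) stand clear on the wedge's near flank, beside its heavy end, and are clear of the jack and the square. Lowering, then pushing sideways in small rows.

```bash
python3 -m creep '[{"offset":[0,0.001,0.010],"turn":0,"fingers":-0.3},{"offset":[0,0,0.005],"turn":0,"fingers":-0.3},{"offset":[0,0,0.0],"turn":0,"fingers":-0.3}]'; python3 go.py 529.9 -122.2 79 -20.9
```

```text
clock: 6.02
tool_pos: [506.3, -110.1, 84.4]
ee_rot: [[0.932, -0.36, 0.038], [-0.36, -0.933, -0.0], [0.036, -0.014, -0.999]]
contact_force: [-0.1, -0.5, -0.9]
opening: 29.9
clock 6.0167 pos [ 506.3 -110.1   84.4] yaw -21.13 F [-0.11 -0.54 -0.86] tool delta mm [26.2  2.9  6.3] open 29.9
turn rad -0.004
```

```bash
python3 -m creep '[{"offset":[0,0.001,0.004],"turn":0,"fingers":-0.3},{"offset":[0.004,0.001,0.001],"turn":0,"fingers":-0.3},{"offset":[0.004,0,0],"turn":0,"fingers":-0.3}]'; python3 go.py 529.9 -122.2 79 -20.9
```

```text
clock: 6.27
tool_pos: [513.5, -114.5, 80.0]
ee_rot: [[0.932, -0.359, 0.039], [-0.359, -0.933, 0.0], [0.036, -0.014, -0.999]]
contact_force: [-0.3, 0.3, 0.7]
opening: 30.2
clock 6.2667 pos [ 513.5 -114.5   80. ] yaw -21.08 F [-0.27  0.29  0.74] tool delta mm [18.   1.3  1.7] open 30.2
turn rad -0.003
```

```bash
python3 -m creep '[{"offset":[0.004,0,0.001],"turn":0,"fingers":-0.3},{"offset":[0.004,0,0],"turn":0,"fingers":-0.3},{"offset":[0.003,0,0],"turn":0,"fingers":-0.3},{"offset":[0.003,0,0],"turn":0,"fingers":-0.3},{"offset":[0.0,0,0],"turn":0,"fingers":-0.3}]'; python3 go.py 529.9 -122.2 79 -20.9;python3 shot.py 4 545 -100 65 scene top
```

```text
clock: 6.68
tool_pos: [528.4, -120.0, 80.1]
ee_rot: [[0.933, -0.359, 0.038], [-0.359, -0.933, 0.001], [0.036, -0.015, -0.999]]
contact_force: [-0.2, -0.5, -0.1]
opening: 30.2
clock 6.6833 pos [ 528.4 -120.    80.1] yaw -21.07 F [-0.2  -0.51 -0.13] tool delta mm [2.2 1.5 1.2] open 30.2
turn rad -0.003
```

View pics/scene_4c.png

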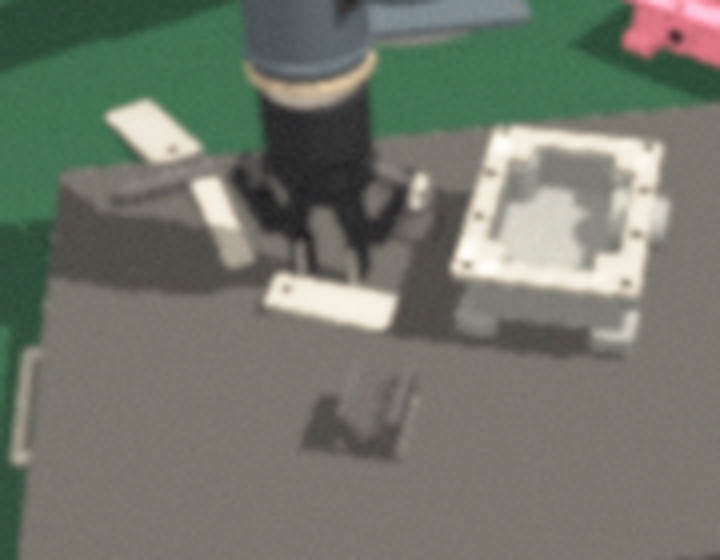

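View pics/top_4c.png

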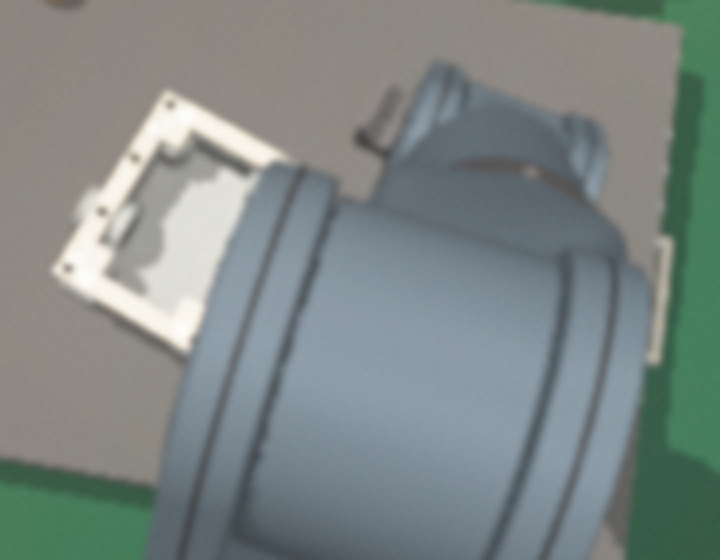

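```bash
cat > rel.py <<'E'
import sys
from h import *
n=sys.argv[1]; w0=[float(v) for v in sys.argv[2:5]]; cams=sys.argv[5:]
h0={"scene":[557.9,45.3,-.364],"top":[551.5,48.8,-.3645]}
d0=sum(cv2.imread(f"pics/{c}0.png") is not None for c in cams)
for c in cams:
    im=cv2.imread(f"pics/{c}_{n}.png")
    hp=edgefit({c:im},H,h0[c],rng=4)[0]
    wp,k,r=edgefit({c:im},W,w0,rng=5)
    f=place(h0[c],[66,-48,60])[0][:2]; d=f-wp[:2]; a=wp[2]; ah=h0[c][2]
    e=-d; cc,s=np.cos(ah),np.sin(ah)
    print(c,"house",hp.round(3),"wedge",wp.round(3),k,round(r,2),"| foot in wedge x,y",(d[0]*np.cos(a)+d[1]*np.sin(a)).round(1),(-d[0]*np.sin(a)+d[1]*np.cos(a)).round(1),"| wedge in housing axes",(e[0]*cc+e[1]*s).round(1),(-e[0]*s+e[1]*cc).round(1),"yaw err deg",round(np.degrees(a-ah)-90,2))
    o=cv2.resize(im,None,fx=4,fy=4,interpolation=cv2.INTER_CUBIC)
    cv2.polylines(o,[np.int32((proj(c,place(wp,W))+.5)*4)],True,(0,0,255),1)
    x,y=np.int32(proj(c,place(wp,[30,0,65]))[0]*4); cv2.imwrite(f"pics/rel_{c}_{n}.png",o[max(0,y-200):y+200,max(0,x-260):x+260])
E
python3 rel.py 4 561 -123 1.2 scene
```

```text
scene house [ 5.57976e+02  4.52540e+01 -3.64000e-01] wedge [ 559.802 -125.498    1.186] 60 0.46 | foot in wedge x,y 111.0 -1.2 | wedge in housing axes -3.4 -110.9 yaw err deg -1.17
```

View pics/rel_scene_4.png

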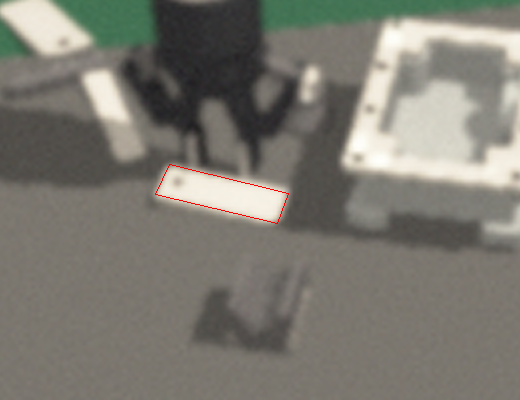

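```bash
python3 -m creep '[{"offset":[0.002,0,0],"turn":0,"fingers":-0.3},{"offset":[0.001,0,0],"turn":0,"fingers":-0.3},{"offset":[0.0,0,0],"turn":0,"fingers":-0.3},{"offset":[-0.006,0,0],"turn":0,"fingers":-0.3},{"offset":[-0.010,0,0],"turn":0,"fingers":-0.3}]'; python3 go.py 529.9 -122.2 79 -20.9;python3 shot.py 5 545 -100 65 scene; python3 rel.py 5 561 -123 1.2 scene
```

```text
clock: 7.2
tool_pos: [516.7, -115.6, 79.6]
ee_rot: [[0.932, -0.359, 0.04], [-0.36, -0.933, 0.0], [0.037, -0.015, -0.999]]
contact_force: [0.1, 0.8, 0.1]
opening: 30.4
clock 7.2 pos [ 516.7 -115.6   79.6] yaw -21.1 F [0.11 0.83 0.15] tool delta mm [14.7  1.4  1.1] open 30.4
turn rad -0.003
scene house [ 5.57944e+02  4.54700e+01 -3.67000e-01] wedge [ 562.029 -126.23     1.212] 60 0.46 | foot in wedge x,y 110.8 -1.6 | wedge in housing axes -1.1 -110.8 yaw err deg 0.29
```

```bash
python3 -m creep '[{"offset":[0,0,-0.025],"turn":0,"fingers":-1},{"offset":[0,0,-0.025],"turn":-0.12,"fingers":-1},{"offset":[0,0,-0.01],"turn":-0.12,"fingers":-1},{"offset":[0,0,0],"turn":-0.12,"fingers":-1},{"offset":[0,0,0],"turn":-0.12,"fingers":-1}]'; python3 -m creep '[{"offset":[0,0,0],"turn":-0.12,"fingers":-1},{"offset":[0,0,0],"turn":-0.12,"fingers":-1},{"offset":[0,0,0],"turn":-0.12,"fingers":-1},{"offset":[0,0,0],"turn":-0.12,"fingers":-1},{"offset":[0,0,0],"turn":-0.12,"fingers":-1}]';python3 -m creep '[{"offset":[0,0,0],"turn":-0.12,"fingers":-1},{"offset":[0,0,0],"turn":-0.12,"fingers":-1},{"offset":[0,0,0],"turn":-0.1,"fingers":-1}]' ;python3 go.py 533.7 -187.9 79 69.1
```

```text
clock: 7.67
tool_pos: [506.7, -112.7, 141.1]
ee_rot: [[0.991, 0.127, 0.032], [0.128, -0.992, 0.0], [0.032, 0.004, -0.999]]
contact_force: [-0.3, -0.1, -0.6]
opening: 0.0
clock: 8.08
tool_pos: [503.7, -111.6, 142.4]
ee_rot: [[0.729, 0.683, 0.033], [0.684, -0.73, -0.0], [0.024, 0.023, -0.999]]
contact_force: [0.6, -0.0, -0.2]
opening: 0.0
clock: 8.33
tool_pos: [501.5, -111.1, 142.4]
ee_rot: [[0.445, 0.895, 0.033], [0.895, -0.445, -0.001], [0.014, 0.03, -0.999]]
contact_force: [-0.3, 0.6, -0.4]
opening: 0.0
clock 8.3333 pos [ 501.5 -111.1  142.4] yaw 63.58 F [-0.29  0.62 -0.4 ] tool delta mm [-55.4  61.1  64.5] open 0.0
turn rad -0.096
```

```bash
python3 -m creep '[{"offset":[-0.02,0.02,0],"turn":-0.096,"fingers":-1},{"offset":[-0.025,0.015,0],"turn":0,"fingers":-1},{"offset":[-0.014,0.015,0.0],"turn":0,"fingers":-1},{"offset":[0,0,0],"turn":0,"fingers":-1}]'; python3 go.py 533.7 -187.9 79 69.1
```

```text
clock: 8.67
tool_pos: [523.3, -185.1, 143.4]
ee_rot: [[0.339, 0.94, 0.032], [0.941, -0.339, -0.0], [0.01, 0.03, -0.999]]
contact_force: [-0.5, -0.0, -0.2]
opening: 0.1
clock 8.6667 pos [ 523.3 -185.1  143.4] yaw 70.17 F [-0.47 -0.03 -0.16] tool delta mm [ 0.2  8.8 64.7] open 0.1
turn rad 0.019
```

```bash
python3 -m creep '[{"offset":[0,0.008,0],"turn":0.019,"fingers":-1},{"offset":[0,0,0.02],"turn":0,"fingers":-1},{"offset":[0,0,0.02],"turn":0,"fingers":-1},{"offset":[0,0,0.01],"turn":0,"fingers":-1},{"offset":[0,0,0],"turn":0,"fingers":-1}]'; python3 go.py 533.7 -187.9 79 69.1; python3 shot.py 6 545 -120 65 scene top
```

```text
clock: 9.08
tool_pos: [533.1, -187.0, 92.9]
ee_rot: [[0.363, 0.931, 0.034], [0.932, -0.363, -0.001], [0.011, 0.032, -0.999]]
contact_force: [-1.7, 0.5, -0.3]
opening: -0.1
clock 9.0833 pos [ 533.1 -187.    92.9] yaw 68.74 F [-1.68  0.49 -0.33] tool delta mm [-0.8  0.4 13.9] open -0.1
turn rad -0.006
```

View pics/scene_6c.png

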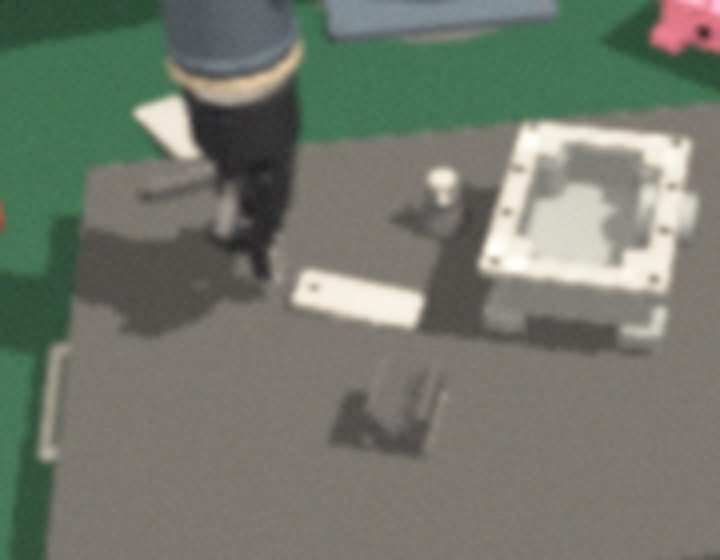

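View pics/top_6c.png

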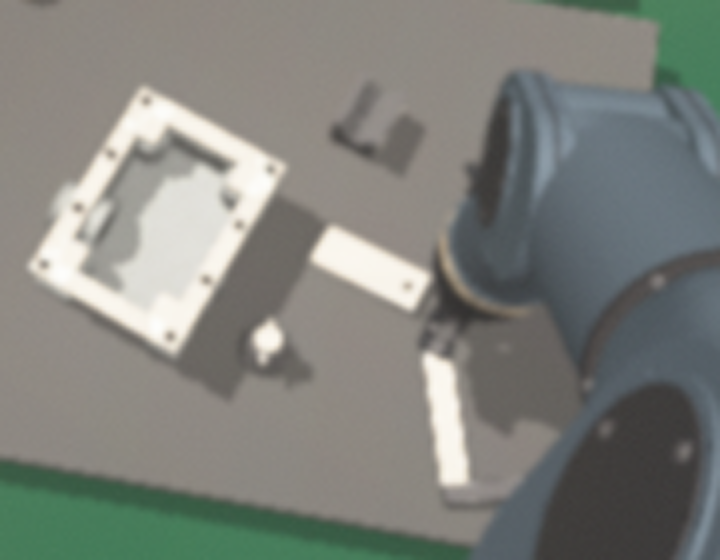

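```bash
python3 rel.py 6 561 -123 1.2 scene top; python3 - <<'E'
from h import *
q=proj("top",[545,-120,65])[0]; o=np.array([int(q[0])-90,int(q[1])-70])
for P in [[533.1,-187,60],[533.1,-187,76],[533.1,-187,130]]: print((proj("top",P)[0]-o+.5)*4)
for px in [(425,355),(455,355),(440,490),(505,490)]:
    print(px,unproj("top",np.array(px)/4-.5+o,74).round(1))
E
```

```text
scene house [ 5.57588e+02  4.56520e+01 -3.71000e-01] wedge [ 561.564 -126.112    1.209] 60 0.49 | foot in wedge x,y 110.9 -1.8 | wedge in housing axes -1.6 -110.9 yaw err deg 0.12
top house [ 5.51497e+02  4.89210e+01 -3.65000e-01] wedge [ 557.117 -123.104    1.209] 60 0.33 | foot in wedge x,y 110.6 0.3 | wedge in housing axes 0.5 -110.6 yaw err deg 0.14
[444.11688253 311.40757704]
[448.36605979 306.83295667]
[463.64986195 290.38236917]
(425, 355) [ 492.  -173.9]
(455, 355) [ 495.9 -197. ]
(440, 490) [ 389.  -197.9]
(505, 490) [ 397.4 -246.9]
```

```bash
python3 -m creep '[{"offset":[0,0,0.01],"turn":-0.006,"fingers":-1},{"offset":[0,0,0.003],"turn":0,"fingers":-1},{"offset":[0.002,0,0.0],"turn":0,"fingers":-1},{"offset":[0.004,0,0],"turn":0,"fingers":-1},{"offset":[0.004,0,0],"turn":0,"fingers":-1}]'; python3 go.py 565 -106 80 69.1
```

```text
clock: 9.6
tool_pos: [539.3, -177.5, 83.2]
ee_rot: [[0.357, 0.933, 0.039], [0.934, -0.357, -0.003], [0.011, 0.037, -0.999]]
contact_force: [0.1, 0.3, 0.3]
opening: -0.4
clock 9.6 pos [ 539.3 -177.5   83.2] yaw 69.1 F [0.1  0.31 0.3 ] tool delta mm [75.9 -1.7  4. ] open -0.4
turn rad 0.0
```

```bash
python3 -m creep '[{"offset":[-0.002,-0.002,0.003],"turn":0,"fingers":-1},{"offset":[0.005,0,0],"turn":0,"fingers":-1},{"offset":[0.006,0,0.0],"turn":0,"fingers":-1},{"offset":[0.006,0,0],"turn":0,"fingers":-1},{"offset":[0.006,0,0],"turn":0,"fingers":-1}]'; python3 go.py 565 -106 80 69.1
```

```text
clock: 10.02
tool_pos: [545.5, -155.9, 80.9]
ee_rot: [[0.358, 0.933, 0.04], [0.934, -0.358, -0.004], [0.011, 0.038, -0.999]]
contact_force: [0.6, -0.9, -0.9]
opening: -0.0
clock 10.0167 pos [ 545.5 -155.9   80.9] yaw 69.04 F [ 0.64 -0.85 -0.91] tool delta mm [53.6  0.3  1.5] open -0.0
turn rad -0.001
```

```bash
python3 -m creep '[{"offset":[0.006,0,0.001],"turn":0,"fingers":-1},{"offset":[0.006,0,0],"turn":0,"fingers":-1},{"offset":[0.006,0,0.0],"turn":0,"fingers":-1},{"offset":[0.004,0,0],"turn":0,"fingers":-1},{"offset":[0.0,0,0],"turn":0,"fingers":-1}]'; python3 go.py 565 -106 80 69.1;  python3 shot.py 7 560 -90 65 scene top;python3 rel.py 7 572 -95 1.21 scene top
```

```text
clock: 10.43
tool_pos: [555.3, -130.4, 80.3]
ee_rot: [[0.355, 0.934, 0.04], [0.935, -0.355, -0.003], [0.012, 0.039, -0.999]]
contact_force: [-1.3, -0.3, 0.0]
opening: -0.0
clock 10.4333 pos [ 555.3 -130.4   80.3] yaw 69.21 F [-1.28 -0.32  0.  ] tool delta mm [26.3  0.4  0.6] open -0.0
turn rad 0.002
scene house [ 5.57997e+02  4.52350e+01 -3.69000e-01] wedge [579.483 -80.938   1.168] 54 0.44 | foot in wedge x,y 62.3 1.5 | wedge in housing axes -0.9 -62.3 yaw err deg -2.2
top house [ 5.51596e+02  4.88830e+01 -3.60000e-01] wedge [581.224 -58.735   1.176] 45 0.66 | foot in wedge x,y 41.9 1.4 | wedge in housing axes 0.1 -41.9 yaw err deg -1.76
```

View pics/rel_scene_7.png

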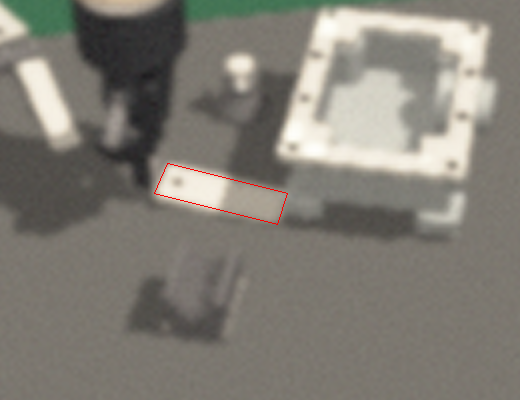

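View pics/rel_top_7.png

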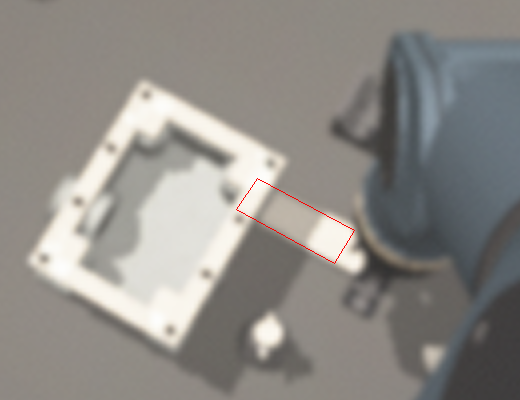

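```bash
python3 -m creep '[{"offset":[0.004,0,0],"turn":0,"fingers":-1},{"offset":[0.005,0,0],"turn":0,"fingers":-1},{"offset":[0.005,0,0.0],"turn":0,"fingers":-1},{"offset":[0.004,0,0],"turn":0,"fingers":-1},{"offset":[0.002,0,0],"turn":0,"fingers":-1}]'; python3 go.py 567 -103 80 69.1
```

```text
clock: 10.95
tool_pos: [562.0, -112.9, 80.3]
ee_rot: [[0.358, 0.933, 0.039], [0.934, -0.358, -0.004], [0.01, 0.038, -0.999]]
contact_force: [-0.6, -0.9, -0.1]
opening: 0.0
clock 10.95 pos [ 562.  -112.9   80.3] yaw 69.0 F [-0.58 -0.94 -0.11] tool delta mm [11.   1.1  0.5] open 0.0
turn rad -0.002
```

```bash
for i in 1 2 3; do python3 -m creep '[{"offset":[0.002,0,0],"turn":0,"fingers":-1}]'|grep -v -e ee_rot -e opening; done;  python3 shot.py 8 575 -70 65 scene; python3 rel.py 8 585 -60 1.2 scene
```

```text
clock: 11.03
tool_pos: [562.8, -110.6, 80.3]
contact_force: [-0.3, -0.2, 0.5]
clock: 11.12
tool_pos: [563.6, -108.4, 80.3]
contact_force: [-0.5, -0.1, -0.7]
clock: 11.2
tool_pos: [564.4, -106.4, 80.3]
contact_force: [0.4, -1.1, 0.1]
scene house [ 5.58183e+02  4.52140e+01 -3.70000e-01] wedge [590.093 -56.631   1.133] 54 0.38 | foot in wedge x,y 35.7 3.0 | wedge in housing axes 0.4 -35.8 yaw err deg -4.24
```

View pics/rel_scene_8.png

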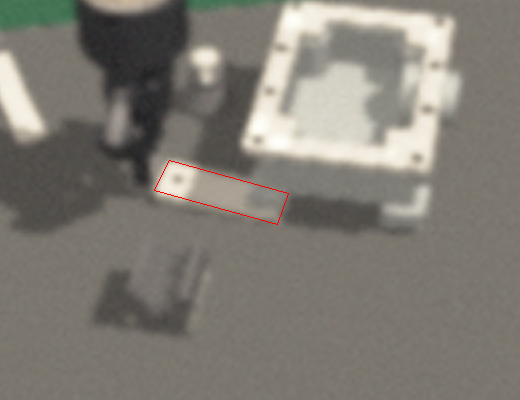

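```bash
for i in 1 2 3 4; do python3 -m creep '[{"offset":[0.0015,0,0],"turn":0,"fingers":-1}]'|grep -v -e ee_rot -e opening; done
```

```text
clock: 11.33
tool_pos: [565.0, -104.7, 80.4]
contact_force: [0.1, -1.3, 0.0]
clock: 11.42
tool_pos: [565.7, -103.1, 80.4]
contact_force: [0.3, -1.2, 0.2]
clock: 11.5
tool_pos: [566.2, -101.8, 80.4]
contact_force: [0.9, -0.4, -0.7]
clock: 11.58
tool_pos: [566.7, -100.3, 80.4]
contact_force: [-0.9, -0.6, -0.5]
```

```bash
for i in 1 2 3 4; do python3 -m creep '[{"offset":[0.001,0,0],"turn":0,"fingers":-1}]'|grep -v -e ee_rot -e opening; done
```

```text
clock: 11.67
tool_pos: [567.2, -99.2, 80.4]
contact_force: [-0.9, -0.4, -0.6]
clock: 11.75
tool_pos: [567.6, -98.2, 80.4]
contact_force: [-0.2, 0.1, 0.3]
clock: 11.83
tool_pos: [567.9, -97.1, 80.4]
contact_force: [0.0, -0.9, 0.7]
clock: 11.92
tool_pos: [568.3, -96.2, 80.4]
contact_force: [-0.5, -0.1, -0.7]
```

```bash
for i in 1 2 3; do python3 -m creep '[{"offset":[0.001,0,0],"turn":0,"fingers":-1}]'|grep -v -e ee_rot -e opening; done
```

```text
clock: 12.0
tool_pos: [568.7, -95.2, 80.4]
contact_force: [0.0, -1.0, -0.9]
clock: 12.08
tool_pos: [569.0, -94.1, 80.4]
contact_force: [-0.4, -0.9, -0.6]
clock: 12.17
tool_pos: [569.4, -93.1, 80.4]
contact_force: [-0.5, 0.6, -1.3]
```

```bash
python3 -m creep '[{"offset":[0.001,0,0],"turn":0,"fingers":-1}]'|grep -v -e ee_rot -e opening;  python3 shot.py 9 580 -60 65 scene top; python3 rel.py 9 590 -44 1.2 scene
```

```text
clock: 12.25
tool_pos: [569.8, -92.1, 80.5]
contact_force: [-0.8, -0.4, -0.5]
scene house [ 5.57809e+02  4.53500e+01 -3.65000e-01] wedge [596.611 -44.127   1.097] 48 0.42 | foot in wedge x,y 21.4 4.4 | wedge in housing axes 2.0 -21.8 yaw err deg -6.3
```

View pics/scene_9c.png

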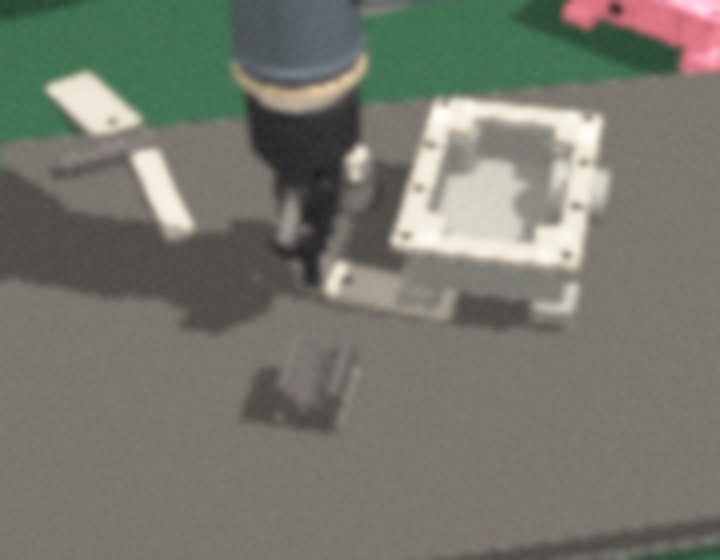

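View pics/top_9c.png

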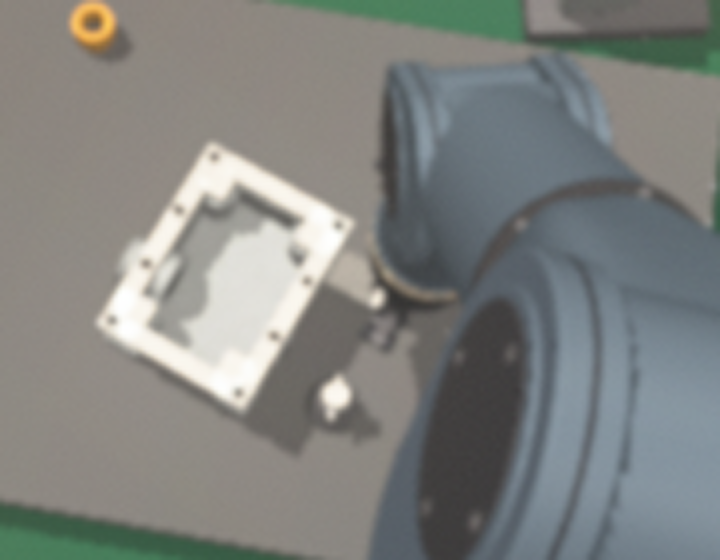

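```bash
for i in 1 2 3; do python3 -m creep '[{"offset":[0.001,0,0],"turn":0,"fingers":-1}]'|grep -v -e ee_rot -e opening; done
```

```text
clock: 12.43
tool_pos: [570.0, -91.5, 80.4]
contact_force: [-1.1, -3.2, -0.0]
clock: 12.52
tool_pos: [570.1, -91.2, 80.4]
contact_force: [-1.9, -4.2, 0.5]
clock: 12.6
tool_pos: [570.1, -91.2, 80.5]
contact_force: [-2.1, -4.1, 1.4]
```

```bash
for i in 1 2; do python3 -m creep '[{"offset":[0.0016,0,0],"turn":0,"fingers":-1}]'|grep -v -e ee_rot -e opening; done
```

```text
clock: 12.68
tool_pos: [570.3, -90.8, 80.5]
contact_force: [-2.3, -6.2, 1.6]
clock: 12.77
tool_pos: [570.3, -90.7, 80.5]
contact_force: [-2.5, -7.0, 2.2]
```

The push rose from about 1 N to 7.4 N within roughly 1.5 mm, so the rock is taken up. Backing off to look.

```bash
python3 -m creep '[{"offset":[-0.004,0,0],"turn":0,"fingers":-1},{"offset":[-0.01,0,0],"turn":0,"fingers":-1},{"offset":[-0.015,0,-0.005],"turn":0,"fingers":-1},{"offset":[-0.01,0,-0.03],"turn":0,"fingers":-1},{"offset":[0,0,-0.03],"turn":0,"fingers":-1}]'; python3 -m creep '[{"offset":[-0.02,0,-0.03],"turn":0,"fingers":-1},{"offset":[-0.02,0,-0.01],"turn":0,"fingers":-1},{"offset":[0,0,0],"turn":0,"fingers":-1}]'; python3 shot.py 10 590 -40 65 scene top; python3 rel.py 10 592 -42 1.18 scene;python3 go.py 597.6 -20.7 190
```

```text
clock: 13.18
tool_pos: [550.9, -126.2, 141.4]
ee_rot: [[0.358, 0.933, 0.028], [0.934, -0.358, -0.005], [0.005, 0.028, -1.0]]
contact_force: [0.0, -0.4, -0.3]
opening: 0.1
clock: 13.43
tool_pos: [536.7, -165.1, 188.0]
ee_rot: [[0.356, 0.934, 0.036], [0.934, -0.357, -0.005], [0.008, 0.035, -0.999]]
contact_force: [0.1, -1.4, -0.4]
opening: -0.4
scene house [ 5.57965e+02  4.54960e+01 -3.67000e-01] wedge [596.567 -42.305   1.179] 51 0.26 | foot in wedge x,y 20.1 1.9 | wedge in housing axes 1.3 -20.1 yaw err deg -1.61
clock 13.5333 pos [ 537.4 -161.7  186.4] yaw 69.25 F [-0.32  0.18 -1.15] tool delta mm [153.2   6.4  -1.8] open 0.0
```

View pics/scene_10c.png

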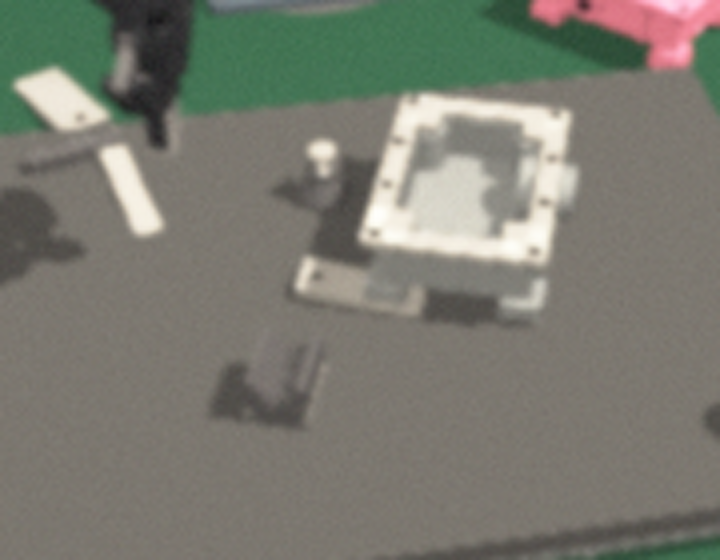

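View pics/top_10c.png

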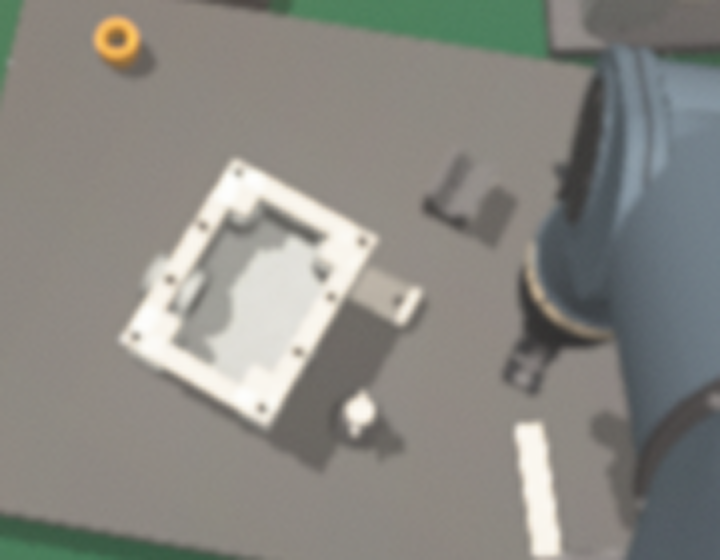

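The wedge lies under the foot (foot at wedge x≈20, y≈2 mm, yaw off 1.6°), and the housing fit is unchanged. Now pressing the corner again.

```bash
python3 -m creep '[{"offset":[0.037,0.0015,0],"turn":0,"fingers":-1},{"offset":[0.037,0.0015,0],"turn":0,"fingers":-1},{"offset":[0.035,0.0015,0],"turn":0,"fingers":-1},{"offset":[0.025,0,0],"turn":0,"fingers":-1},{"offset":[0,0,0.005],"turn":0,"fingers":-1}]'; python3 go.py 597.6 -20.7 147
```

```text
clock: 13.95
tool_pos: [590.2, -31.6, 178.5]
ee_rot: [[0.357, 0.933, 0.032], [0.934, -0.358, 0.001], [0.013, 0.029, -0.999]]
contact_force: [-0.5, 0.4, -0.8]
opening: -0.2
clock 13.95 pos [590.2 -31.6 178.5] yaw 69.06 F [-0.46  0.36 -0.78] tool delta mm [12.4  2.1 31.8] open -0.2
```

```bash
python3 -m creep '[{"offset":[0.010,0.001,0.006],"turn":0,"fingers":-1},{"offset":[0,0,0.010],"turn":0,"fingers":-1},{"offset":[0,0,0.008],"turn":0,"fingers":-1},{"offset":[0,0,0.003],"turn":0,"fingers":-1},{"offset":[0,0,0],"turn":0,"fingers":-1}]'; python3 go.py 597.6 -20.7 147
```

```text
clock: 14.37
tool_pos: [594.7, -16.2, 146.8]
ee_rot: [[0.349, 0.937, 0.029], [0.937, -0.349, 0.005], [0.014, 0.025, -1.0]]
contact_force: [-4.9, 0.4, 22.0]
opening: 0.1
clock 14.3667 pos [594.7 -16.2 146.8] yaw 69.59 F [-4.88  0.37 22.04] tool delta mm [-3.3  4.3 -0.2] open 0.1
```

```bash
for i in 1 2 3 4 5; do python3 -m creep '[{"offset":[0,0,0.0008],"turn":0,"fingers":-1}]'|grep -v -e ee_rot -e opening; done; python3 shot.py 11 590 -40 65 scene; python3 rel.py 11 594 -42 1.18 scene
```

```text
clock: 14.45
tool_pos: [594.7, -16.2, 146.9]
contact_force: [-4.9, 2.0, 18.5]
clock: 14.53
tool_pos: [594.7, -16.2, 146.9]
contact_force: [-3.0, 3.6, 13.6]
clock: 14.62
tool_pos: [594.7, -16.2, 147.0]
contact_force: [-2.7, 2.3, 13.1]
clock: 14.7
tool_pos: [594.7, -16.2, 147.0]
contact_force: [-2.9, 2.9, 13.8]
clock: 14.78
tool_pos: [594.6, -16.2, 147.0]
contact_force: [-3.4, 1.8, 13.3]
scene house [ 5.59475e+02  4.95460e+01 -4.33000e-01] wedge [596.779 -41.825   1.163] 51 0.27 | foot in wedge x,y 19.5 2.2 | wedge in housing axes 1.3 -19.6 yaw err deg -2.52
```

Firm: 13–22 N with no sinking (TCP z 147, against 141 when it rocked). I'll lift off, then check with a light nudge on the thick end that the wedge still bears.

```bash
python3 -m creep '[{"offset":[0,0,-0.004],"turn":0,"fingers":-1},{"offset":[0,0,-0.015],"turn":0,"fingers":-1},{"offset":[0,0,-0.025],"turn":0,"fingers":-1},{"offset":[-0.035,0,0],"turn":0,"fingers":-1},{"offset":[-0.035,0,0],"turn":0,"fingers":-1}]';python3 -m creep '[{"offset":[-0.035,0,0],"turn":0,"fingers":-1},{"offset":[-0.02,0,0],"turn":0,"fingers":-1},{"offset":[0,0,0],"turn":0,"fingers":-1}]'; python3 shot.py 12 590 -40 65 scene top; python3 rel.py 12 594 -42 1.18 scene;python3 go.py 567 -101 80 69.1
python3 - <<'E'
from h import *
im=cv2.imread("pics/top_12.png"); print(edgefit({"top":im},H,[551.5,48.8,-.3645],4), edgefit({"top":cv2.imread("pics/top0.png")},H,[551.5,48.8,-.3645],4))
E
```

```text
clock: 15.25
tool_pos: [567.8, -79.5, 189.2]
ee_rot: [[0.344, 0.938, 0.031], [0.939, -0.345, 0.011], [0.021, 0.026, -0.999]]
contact_force: [-0.1, -1.1, -1.0]
opening: -0.2
clock: 15.5
tool_pos: [543.5, -142.8, 187.1]
ee_rot: [[0.353, 0.935, 0.028], [0.935, -0.354, 0.006], [0.016, 0.024, -1.0]]
contact_force: [0.0, -0.9, 0.6]
opening: -0.2
scene house [ 5.58036e+02  4.53710e+01 -3.70000e-01] wedge [596.333 -42.028   1.161] 51 0.22 | foot in wedge x,y 19.9 1.9 | wedge in housing axes 1.0 -19.9 yaw err deg -2.61
clock 15.6 pos [ 545.1 -138.9  187.2] yaw 69.48 F [-0.09  0.62 -0.29] tool delta mm [ 41.3   4.6 108.2] open -0.3
turn rad 0.007
(array([ 5.51537846e+02,  4.90758253e+01, -3.61280981e-01]), 60, np.float64(0.30933305330919136)) (array([ 5.51392733e+02,  4.86961732e+01, -3.63415627e-01]), 60, np.float64(0.29634089018650456))
```

View pics/scene_12c.png

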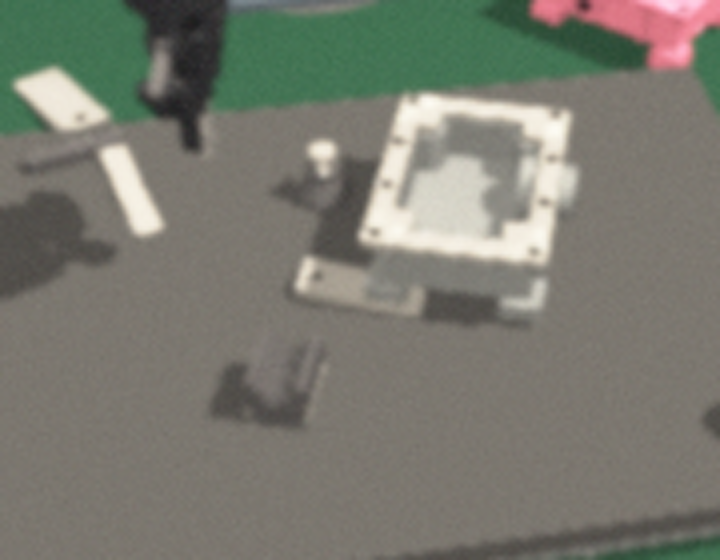

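```bash
python3 -m creep '[{"offset":[0.01,0.004,0.035],"turn":0.007,"fingers":-1},{"offset":[0.005,0,0.035],"turn":0,"fingers":-1},{"offset":[0,0,0.022],"turn":0,"fingers":-1},{"offset":[0,0,0.007],"turn":0,"fingers":-1},{"offset":[0,0,0],"turn":0,"fingers":-1}]'; python3 go.py 569.5 -92.7 80.5 69.1
```

```text
clock: 16.02
tool_pos: [561.3, -119.4, 86.7]
ee_rot: [[0.353, 0.935, 0.036], [0.935, -0.354, 0.011], [0.023, 0.03, -0.999]]
contact_force: [-0.5, -0.0, 0.0]
opening: 0.2
clock 16.0167 pos [ 561.3 -119.4   86.7] yaw 69.3 F [-0.46 -0.03  0.  ] tool delta mm [27.8 -1.9  6.8] open 0.2
turn rad 0.004
```

```bash
python3 -m creep '[{"offset":[0.006,-0.002,0.004],"turn":0,"fingers":-1},{"offset":[0.007,0,0.002],"turn":0,"fingers":-1},{"offset":[0.005,0,0],"turn":0,"fingers":-1},{"offset":[0.002,0,0],"turn":0,"fingers":-1},{"offset":[0,0,0],"turn":0,"fingers":-1}]'; python3 go.py 570.3 -90.7 80.5 69.1
```

```text
clock: 16.43
tool_pos: [569.7, -95.2, 84.5]
ee_rot: [[0.35, 0.936, 0.041], [0.936, -0.351, 0.012], [0.026, 0.034, -0.999]]
contact_force: [0.1, 0.2, 0.1]
opening: -0.0
clock 16.4333 pos [569.7 -95.2  84.5] yaw 69.48 F [0.12 0.22 0.06] tool delta mm [ 4.3 -1.1  4.1] open -0.0
turn rad 0.007
```

```bash
python3 -m creep '[{"offset":[0,-0.001,0.003],"turn":0,"fingers":-1}]'; for i in 1 2 3 4 5; do python3 -m creep '[{"offset":[0.001,0,0],"turn":0,"fingers":-1}]'|grep -v -e ee_rot -e opening; done
```

```text
clock: 16.52
tool_pos: [569.8, -94.6, 82.6]
ee_rot: [[0.35, 0.936, 0.043], [0.936, -0.351, 0.012], [0.026, 0.036, -0.999]]
contact_force: [0.4, 0.7, 0.8]
opening: -0.1
clock: 16.6
tool_pos: [570.0, -93.8, 82.7]
contact_force: [-0.7, -0.7, -0.0]
clock: 16.68
tool_pos: [570.5, -93.1, 83.0]
contact_force: [1.3, 0.2, 0.3]
clock: 16.77
tool_pos: [570.8, -92.4, 83.2]
contact_force: [0.9, 0.6, 0.4]
clock: 16.85
tool_pos: [571.2, -91.7, 83.3]
contact_force: [-0.4, -1.0, -0.4]
clock: 16.93
tool_pos: [571.2, -91.3, 83.3]
contact_force: [-0.7, -4.3, 1.0]
```

```bash
for i in 1 2 3; do python3 -m creep '[{"offset":[0.0014,0,0],"turn":0,"fingers":-1}]'|grep -v -e ee_rot -e opening; done
```

```text
clock: 17.02
tool_pos: [571.3, -91.2, 83.3]
contact_force: [-1.9, -6.9, 1.7]
clock: 17.1
tool_pos: [571.3, -91.3, 83.3]
contact_force: [-2.2, -5.0, 2.0]
clock: 17.18
tool_pos: [571.3, -91.2, 83.3]
contact_force: [-2.2, -5.4, 1.4]
```

The wedge holds 5–7 N without creeping, so it is tight. I'll back off and repeat the firm press once as confirmation before handing in.

```bash
python3 -m creep '[{"offset":[-0.004,0,0],"turn":0,"fingers":-1},{"offset":[-0.012,0,0],"turn":0,"fingers":-1},{"offset":[-0.015,0,-0.01],"turn":0,"fingers":-1},{"offset":[-0.01,0,-0.035],"turn":0,"fingers":-1},{"offset":[0,0,-0.035],"turn":0,"fingers":-1}]'; python3 -m creep '[{"offset":[0,0,-0.025],"turn":0,"fingers":-1},{"offset":[0,0,0],"turn":0,"fingers":-1}]'; python3 go.py 597.6 -20.7 165 69.1
```

```text
clock: 17.6
tool_pos: [548.8, -131.6, 157.4]
ee_rot: [[0.353, 0.935, 0.029], [0.935, -0.353, 0.01], [0.02, 0.024, -1.0]]
contact_force: [1.3, -0.3, 0.3]
opening: -0.4
clock: 17.77
tool_pos: [549.1, -134.5, 188.7]
ee_rot: [[0.355, 0.934, 0.036], [0.935, -0.356, 0.009], [0.021, 0.03, -0.999]]
contact_force: [0.5, 0.6, 0.3]
opening: -0.2
clock 17.7667 pos [ 549.1 -134.5  188.7] yaw 69.2 F [0.46 0.57 0.32] tool delta mm [123.1   4.2  26.4] open -0.2
turn rad 0.002
```

```bash
python3 -m creep '[{"offset":[0.035,0.001,0],"turn":0,"fingers":-1},{"offset":[0.035,0.001,0],"turn":0,"fingers":-1},{"offset":[0.030,0.001,0],"turn":0,"fingers":-1},{"offset":[0.012,0,0.01],"turn":0,"fingers":-1},{"offset":[0,0,0.008],"turn":0,"fingers":-1}]'; python3 -m creep '[{"offset":[0,0,0],"turn":0,"fingers":-1}]';python3 go.py 597.6 -20.7 147
```

```text
clock: 18.18
tool_pos: [594.5, -34.4, 174.9]
ee_rot: [[0.365, 0.93, 0.043], [0.931, -0.365, 0.007], [0.022, 0.037, -0.999]]
contact_force: [-0.5, -0.5, 1.0]
opening: 0.3
clock: 18.27
tool_pos: [593.6, -34.5, 173.0]
ee_rot: [[0.363, 0.931, 0.04], [0.931, -0.364, 0.007], [0.021, 0.035, -0.999]]
contact_force: [-0.7, -0.4, -0.1]
opening: 0.2
clock 18.2667 pos [593.6 -34.5 173. ] yaw 68.69 F [-0.67 -0.4  -0.12] tool delta mm [13.7 -2.2 26.3] open 0.2
```

```bash
python3 -m creep '[{"offset":[0.012,0,0.005],"turn":0,"fingers":-1},{"offset":[0,0,0.008],"turn":0,"fingers":-1},{"offset":[0,0,0.006],"turn":0,"fingers":-1},{"offset":[0,0,0.002],"turn":0,"fingers":-1},{"offset":[0,0,0.001],"turn":0,"fingers":-1}]'; for i in 1 2 3 4 5; do python3 -m creep '[{"offset":[0,0,0.001],"turn":0,"fingers":-1}]'|grep -v -e ee_rot -e opening; done
```

```text
clock: 18.68
tool_pos: [597.3, -27.8, 147.7]
ee_rot: [[0.368, 0.929, 0.037], [0.93, -0.369, 0.005], [0.018, 0.033, -0.999]]
contact_force: [-0.3, 0.1, 0.5]
opening: -0.3
clock: 18.77
tool_pos: [597.3, -28.1, 146.9]
contact_force: [-5.2, 3.1, 18.0]
clock: 18.85
tool_pos: [597.4, -28.1, 146.9]
contact_force: [-5.7, 0.9, 18.2]
clock: 18.93
tool_pos: [597.3, -28.1, 147.0]
contact_force: [-3.7, 1.4, 10.7]
clock: 19.02
tool_pos: [597.3, -28.0, 147.1]
contact_force: [-3.8, 1.5, 8.6]
clock: 19.1
tool_pos: [597.3, -28.0, 147.1]
contact_force: [-2.6, 0.9, 8.6]
```

Firm again. Lifting clear.

```bash
python3 -m creep '[{"offset":[0,0,0.001],"turn":0,"fingers":-1},{"offset":[0,0,-0.004],"turn":0,"fingers":-1},{"offset":[0,0,-0.015],"turn":0,"fingers":-1},{"offset":[0,0,-0.03],"turn":0,"fingers":-1},{"offset":[-0.035,0,-0.01],"turn":0,"fingers":-1}]';python3 -m creep '[{"offset":[-0.035,0,0],"turn":0,"fingers":-1},{"offset":[-0.035,0,0],"turn":0,"fingers":-1},{"offset":[-0.02,0,0],"turn":0,"fingers":-1},{"offset":[0,0,0],"turn":0,"fingers":-1},{"offset":[0,0,0],"turn":0,"fingers":-1}]'; python3 shot.py 13 590 -40 65 scene top; python3 rel.py 13 594 -42 1.18 scene
python3 - <<'E'
from h import *
im=cv2.imread("pics/top_13.png"); print(edgefit({"top":im},H,[551.5,48.8,-.3645],4))
E
```

```text
clock: 19.52
tool_pos: [582.5, -55.3, 206.6]
ee_rot: [[0.364, 0.931, 0.039], [0.931, -0.364, 0.01], [0.023, 0.033, -0.999]]
contact_force: [1.6, 0.0, 0.9]
opening: 0.1
clock: 19.93
tool_pos: [547.2, -150.8, 209.8]
ee_rot: [[0.371, 0.928, 0.046], [0.928, -0.371, 0.003], [0.02, 0.041, -0.999]]
contact_force: [-0.7, 0.2, 0.4]
opening: -0.0
scene house [ 5.57878e+02  4.54840e+01 -3.65000e-01] wedge [596.898 -42.348   1.159] 50 0.28 | foot in wedge x,y 19.9 2.6 | wedge in housing axes 1.6 -20.0 yaw err deg -2.75
(array([ 5.51474377e+02,  4.89532454e+01, -3.58888222e-01]), 60, np.float64(0.2927390844765253))
```

View pics/scene_13c.png

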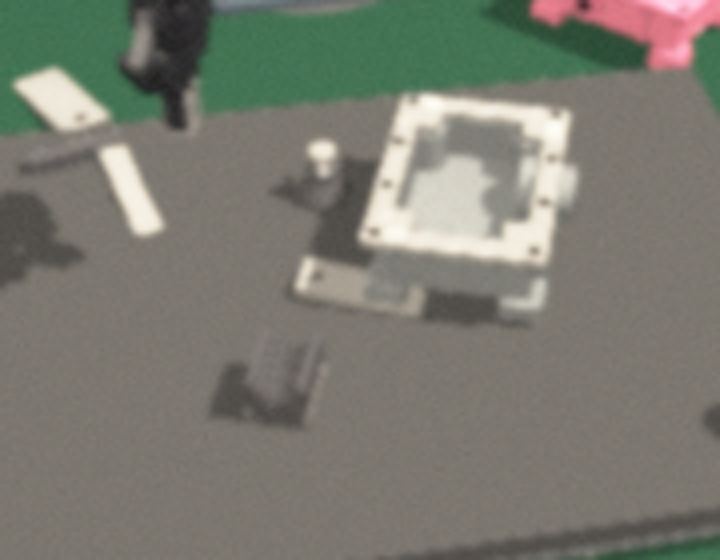

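View pics/top_13c.png

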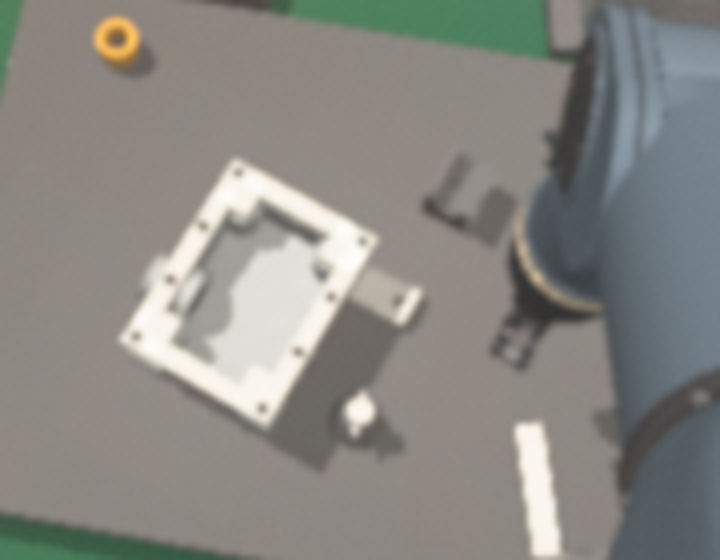

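The wedge (scene crop 300–425, 260–310) lies flat under the foot. The housing stands where it was, and the jack, V-block and square are undisturbed. The arm is clear.

```bash
python3 -c "
from plant import env
print(env.job_done())"
```

```text
the job is handed in; nothing more can be done
None
```

The casting now sits firm on the wedge. I handed the job in at about 20 s; no verdict was reported.

- **Rock felt:** pressing over the short foot sank the corner about 6 mm until the foot hit the plate, when the force jumped from about 6 N to 23 N.
- **Wedge fitted:** I pushed the small white wedge sideways into line with two fingertips, then in from its thick end. The push rose from about 1 N to 7.4 N over the last 1.5 mm, and I stopped there.
- **Firm press:** the same corner took 13–22 N without sinking; the tool height was 147 mm, against 141 mm when it rocked.
- **Extra check:** I nudged the wedge again with 5–7 N and it did not move. A second firm press of 9–18 N also held.

**Final pictures:**
- The foot's middle is about 20 mm ahead of the wedge's middle, 2–3 mm off its centre line, and the wedge is turned about 2.5° from the housing.
- The housing is within about 0.5 mm of where it started.
- The jack, V-block, square and bush looked undisturbed. The caliper and T-key on the bench were outside the final crops, but the arm did not go near them.

**Checks that disagreed:**
- The two cameras differ by about 6 mm in absolute position, so I relied on relative positions.
- The top-camera wedge fit failed in the housing's shadow, and so did one housing fit hidden by the arm; I did not use either.
- I could not measure the load on the wedge or the housing's tilt directly. I infer both from the firm presses and the nudge.

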